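# Set the confectionery rulers into a casting frame on the baking mat

## Task

Build the small casting frame for the nougat on the baking mat: lay the two long steel rulers along the long sides of the inner printed rectangle and the two short rulers between them along its short sides, all flat and with their inner edges on the printed lines. Close the corners, so that no end of a short ruler stands more than 6 mm off the long ruler beside it (the paper lining covers less than that). Leave the spice shaker and the kitchen timer where they stand.

Things in the scene. Friction and masses are not known exactly. Their poses are not given: they have to be found in the camera images.
- long_a_mid (a point): one of the two long rulers: bar 140 mm long, steel, 16 mm wide and 22 mm high, rounded edges, a small dark hanging hole near one end; lies flat on the table. The point is its centre, 11 mm above its underside; its x axis runs along its length, z up; the two ends count as alike. About 0.38 kg.
- long_b_mid (a point): the other long ruler, the same as the first: bar 140 mm long, steel, 16 mm wide and 22 mm high, rounded edges, a small dark hanging hole near one end; lies flat on the table. The point is its centre, 11 mm above its underside; its x axis runs along its length, z up; the two ends count as alike. About 0.38 kg.
- short_a_mid (a point): one of the two short rulers: bar 80 mm long, steel, 16 mm wide and 22 mm high, rounded edges, a small dark hanging hole near one end; lies flat on the table. The point is its centre, 11 mm above its underside; its x axis runs along its length, z up; the two ends count as alike. About 0.22 kg.
- short_b_mid (a point): the other short ruler, the same as the first: bar 80 mm long, steel, 16 mm wide and 22 mm high, rounded edges, a small dark hanging hole near one end; lies flat on the table. The point is its centre, 11 mm above its underside; its x axis runs along its length, z up; the two ends count as alike. About 0.22 kg.
- mat: black silicone mat 190 x 150 x 2 mm, fixed. Origin: centre of its underside; x along the 190 mm side, z up. Printed on it, centred, in pale lines: a border 176 x 136 mm and, inside that, the casting outline, 108 mm (x) by 80 mm (y). Rulers whose inner edges lie on the outline have their centres 48 mm (long ones, at +y and -y) and 62 mm (short ones, at +x and -x) from the mat's centre.
- shaker: spice shaker with a black cap, 45 mm across, 105 mm high, standing to the right; a bystander. Origin: centre of its underside.
- timer: white wind-up kitchen timer, 62 mm across, 42 mm high, near the table's front edge; a bystander. Origin: centre of its underside.

How it is judged:
At the end, for the whole second after the job is handed in: All four rulers lie flat on the mat, at rest: long ones along the outline's long sides, short ones between them along the short sides, each within 8 mm of its line, 10 mm lengthwise and 3.4 degrees; every short ruler's end within 6 mm of the long ruler beside it ((y of long_a_mid in the frame of mat between 0.04 and 0.056 m or y of long_a_mid in the frame of mat between -0.056 and -0.04 m) and x of long_a_mid in the frame of mat between -0.01 and 0.01 m and angle between the x axis of each of long_a_mid, long_b_mid and the x axis of mat, either way round below 0.06 rad and (y of long_b_mid in the frame of mat between 0.04 and 0.056 m or y of long_b_mid in the frame of mat between -0.056 and -0.04 m) and x of long_b_mid in the frame of mat between -0.01 and 0.01 m and (x of short_a_mid in the frame of mat between 0.054 and 0.07 m or x of short_a_mid in the frame of mat between -0.07 and -0.054 m) and y of short_a_mid in the frame of mat between -0.01 and 0.01 m and angle between the x axis of each of short_a_mid, short_b_mid and the y axis of mat, either way round below 0.06 rad and y of short_a_mid in the frame of long_a_mid between -0.054 and 0.054 m and y of short_a_mid in the frame of long_b_mid between -0.054 and 0.054 m and (x of short_b_mid in the frame of mat between 0.054 and 0.07 m or x of short_b_mid in the frame of mat between -0.07 and -0.054 m) and y of short_b_mid in the frame of mat between -0.01 and 0.01 m and y of short_b_mid in the frame of long_a_mid between -0.054 and 0.054 m and y of short_b_mid in the frame of long_b_mid between -0.054 and 0.054 m and horizontal distance between long_a_mid and long_b_mid above 0.08 m and horizontal distance between short_a_mid and short_b_mid above 0.1 m and angle between the z axis of each of long_a_mid, long_b_mid, short_a_mid, short_b_mid and the z axis of mat, either way round below 0.08 rad and height (world z) of long_a_mid between 0.008 and 0.018 m and linear speed of each of long_a, long_b, short_a, short_b below 0.02 m/s and height (world z) of long_b_mid between 0.008 and 0.018 m and height (world z) of short_a_mid between 0.008 and 0.018 m and height (world z) of short_b_mid between 0.008 and 0.018 m); the robot touches nothing.
It fails at once if the shaker is moved more than 20 mm or tipped (distance of shaker from where it was at the start of the episode above 0.02 m or angle between shaker's own z axis and vertical above 0.3 rad).
It fails at once if the kitchen timer is moved more than 20 mm or tipped (distance of timer from where it was at the start of the episode above 0.02 m or angle between timer's own z axis and vertical above 0.3 rad).
It also fails if it takes over 88 s, if anything falls off the work surface, if the arm or the gripper's body presses on something with over 40 N, if the wrist force passes 120 N, or if a joint passes its speed limit or range.

## Robot

A 7-joint arm with a two-finger parallel gripper is mounted at the origin on a cart in front of the work surface, level with it; the furniture and walls round the work are solid. World frame = base frame: x ahead of the robot, y to its left, z up, the work surface at z = 0. Lengths are in m, angles in rad, forces in N, time in s.
With the tool pointing down it reaches from about 0.4 to 0.85 m from the base axis. Payload 4.5 kg.
Tool frame: the origin (TCP) lies at the very end of the fingers, on their centre line; the grasp point (between the pads) lies 19 mm behind it; z points along the fingers, x is the direction in which the jaws open and shut, and the axes are right-handed (so a half turn about z gives the same grasp; the last joint's range is limited). The gripper opens to 88 mm and grips with 3 to 60 N. Pads are 18 mm wide; open, the fingers measure 123 mm over their backs; the gripper's body (75 mm by 187 mm) begins 45 mm behind the grasp point.
Start: joints at [-1.139, 0.689, -0.195, 1.565, 0.157, 0.902, -0.215], TCP at [0.242, 0.576, 0.239] pointing down, gripper open.
Joint ranges: [-3.01, 3.01], [-0.46, 2.08], [-1.47, 1.51], [0.13, 2.56], [-1, 4.14], [0.04, 2.09], [-2.66, 2.66]. Speed limits (rad/s): [2.57, 2.57, 3.14, 3.14, 3.14, 3.14, 3.14].

## Interface

Orientations are given as a unit quaternion [x, y, z, w].
In Python, from plant import * gives the robot as it stands.
- The arm moves only by the tool apply_moves, never from a script. Its argument "series" is a list of rows, each an object of numbers: "x", "y", "z": the shift along the tool's x, y, z in units of 80 cm (1.0 is 80 cm); "wx", "wy", "wz": the turn, a rotation vector about the tool's x, y, z in units of pi rad (1.0 is pi rad); "fingers": the opening, from -1 (shut) to 1 (fully open), so that 0 is half open. In form: [{"x": .., "y": .., "z": .., "wx": .., "wy": .., "wz": .., "fingers": ..}, ...]. A call has 1 to 8 rows; each row shifts and turns the pose as measured when the row begins, along the tool's axes as they then stand; what a row does not reach is not made up. A row lasts 1/8 s, in which the tool goes at most 62.5 mm and 10.7 degrees, less where a joint would pass 70% of its speed; a pose out of reach is approached as far as the arm can. A call with a number of a shift or a turn outside -1 to 1 is refused whole. A call with a gripper value outside its range is refused whole. The fingers move at their own pace and stop on an object; "force" is the grip in N (left out, the last holds). Time passes only in rows, so rows that do not move let the fingers close. It gives the time, the measured TCP pose, the force and the opening at its end, in the units of the state.
- get_state(): the state, without advancing time (a new reading comes with each control period).
- snapshot(name): name is "scene" or "top" or "wrist"; returns (picture, depth): 384x512x3 uint8, red, green, blue; 384x512 float32, m along the optical axis (not along the pixel's ray), 0 where there is no reading.
- camera_model(name): a dict with "camera_matrix" (3x3 intrinsics, pixels), "world_from_camera" (4x4, takes a point from camera to world coordinates). Camera axes: x right, y up, looking along -z (the intrinsics and any distortion apply to the point x, -y, -z); pixel columns grow to the right and rows downward; lengths in m; the calibration is good to about 2 mm. A picture is of the moment at which its call begins: read the wrist's pose just before it. camera_model takes no time and is no camera call; for the wrist camera it gives the pose at the moment of the call.
- finish_job(): hands the job in, once; it reports no verdict.
The state is a dict: "clock": time; "q": joint angles; "qd": joint speeds; "joint_torque": joint torques, N m; "tool_pos": TCP position; "eef_rot": TCP orientation; "contact_force": force on the tool from outside, world axes, zero at the start; "moment": the same for the moment, N m; "opening": opening from 0.0 (shut) to 1.0 (fully open).
Only numpy, scipy, OpenCV 4.12 (cv2) and the standard library are available. Lean on these libraries where they do the work, as an engineer would, in place of code of your own. Each camera call takes 0.05 s, during which the arm holds its last target. There are 200 camera calls.

## Working session

There is one attempt and no reset: what is moved stays moved. The work goes in short steps, Python scripts to look and compute and a tool call to move; the robot and the scene stay as the last step left them, time stands still between calls to the robot, and variables do not carry over. Pictures are saved under pics/ and viewed, about 12 in all and at most 16, crops included, and the job is handed in when it is done.

Besides the shell and the picture viewer there is one more tool, called after "Call:" as name([rows], argument=value, ...), one row to a line, values as JSON. apply_moves: Moves the arm, as the interface text tells. Its arguments: {"type":"object","properties":{"series":{"type":"array","items":{"type":"object","properties":{"x":{"type":"number"},"y":{"type":"number"},"z":{"type":"number"},"wx":{"type":"number"},"wy":{"type":"number"},"wz":{"type":"number"},"fingers":{"type":"number"}}}},"force":{"type":"number"}},"required":["series"]}

```bash
ls; mkdir -p pics; python3 - <<'E'
from plant import *
import cv2
s=get_state();print(s)
for n in("top","scene"):
    p,d=snapshot(n);cv2.imwrite(f"pics/{n}0.png",p[:,:,::-1]);import numpy as np;np.save(f"{n}0.npy",d)
    print(n,camera_model(n))
print(camera_model("wrist"))
E
```

```text
pics
{'clock': 0.0, 'q': array([-1.13917413,  0.69001392, -0.1945026 ,  1.56633189,  0.1573033 ,
        0.90243836, -0.21515003]), 'qd': array([-0.00025259, -0.00119713,  0.00031353,  0.00159985,  0.0005501 ,
        0.00011219, -0.00084023]), 'joint_torque': array([ 3.42880085e-04, -5.27562475e+01, -1.26707654e+00, -1.53426701e+01,
       -5.26945945e-02,  6.58963530e-03,  1.63904924e-04]), 'tool_pos': array([0.24194352, 0.57560744, 0.23789427]), 'eef_rot': array([ 8.32882439e-01,  5.53449214e-01, -7.12437929e-04,  5.50513480e-04]), 'contact_force': array([ 0.38651367,  0.48437093, -0.18998784]), 'moment': array([-0.00051737, -0.00890139,  0.05159498]), 'opening': 1.0042252651523547}
top {'camera_matrix': array([[436.65138167,   0.        , 253.51218573],
       [  0.        , 436.65138167, 182.10293489],
       [  0.        ,   0.        ,   1.        ]]), 'world_from_camera': array([[-0.00398475,  0.99216361, -0.12488195,  0.42198893],
       [-0.99998011, -0.00456405, -0.00435301, -0.19570808],
       [-0.00488887,  0.12486212,  0.99216206,  1.00070563],
       [ 0.        ,  0.
[... 224 characters left out ...]
_from_camera': array([[ 0.45657488,  0.55731559, -0.69349746, -0.13119772],
       [-0.88966511,  0.28079018, -0.36007341, -0.53924202],
       [-0.00594725,  0.78138097,  0.62402597,  0.6377263 ],
       [ 0.        ,  0.        ,  0.        ,  1.        ]])}
{'camera_matrix': array([[317.05217759,   0.        , 261.91345938],
       [  0.        , 317.05217759, 194.64444905],
       [  0.        ,   0.        ,   1.        ]]), 'world_from_camera': array([[ 0.38691535, -0.88417557, -0.26178247,  0.17557709],
       [ 0.92211357,  0.37045624,  0.11166347,  0.60371949],
       [-0.00175116, -0.28459748,  0.95864551,  0.38480055],
       [ 0.        ,  0.        ,  0.        ,  1.        ]])}
```

View pics/top0.png

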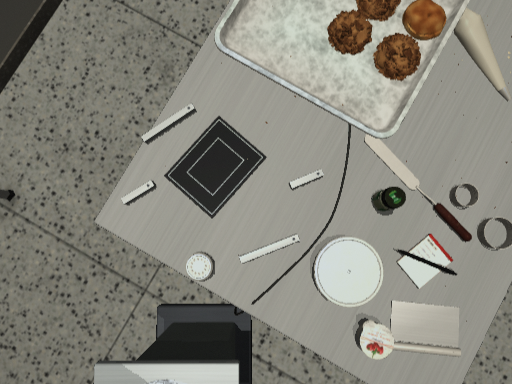

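View pics/scene0.png

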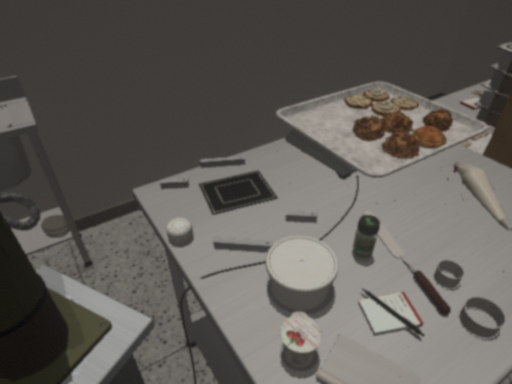

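```bash
cat > h.py <<'E'
from plant import *
import numpy as np, cv2
def ray(M,px,z):
    K=M["camera_matrix"];T=M["world_from_camera"];px=np.atleast_2d(px).astype(float)
    d=np.c_[(px[:,0]-K[0,2])/K[0,0],-(px[:,1]-K[1,2])/K[1,1],-np.ones(len(px))]@T[:3,:3].T
    o=T[:3,3];return (o+d*((z-o[2])/d[:,2])[:,None])[:,:2]
def rect(M,mask,z):
    "blob mask -> world centre, size, angle of the long side"
    c=max(cv2.findContours(mask,cv2.RETR_EXTERNAL,cv2.CHAIN_APPROX_NONE)[0],key=cv2.contourArea)
    w=ray(M,c[:,0,:],z)
    r=cv2.minAreaRect((w*1000).astype(np.float32));(cx,cy),(a,b),t=r
    if a<b:a,b,t=b,a,t+90
    ys,xs=np.nonzero(cv2.drawContours(np.zeros_like(mask),[c],-1,1,-1))
    m=ray(M,np.c_[xs,ys],z);e=np.linalg.eigh(np.cov(m.T))[1][:,1]
    return np.round([cx,cy,a,b,(t+90)%180-90],1),np.round(m.mean(0)*1000,1),round(np.degrees(np.arctan(e[1]/e[0])),1)
def roi(mask,x,y,r):
    o=np.zeros_like(mask);o[max(0,y-r):y+r,max(0,x-r):x+r]=mask[max(0,y-r):y+r,max(0,x-r):x+r];return o
E
python3 - <<'E'
from h import *
p=cv2.imread("pics/top0.png");g=cv2.cvtColor(p,cv2.COLOR_BGR2GRAY);M=camera_model("top")
d=np.load("top0.npy")
for n,x,y,r in(("LA",168,123,32),("LB",269,248,34),("SA",138,192,22),("SB",306,179,22)):
    q=roi((g>195).astype(np.uint8),x,y,r);print(n,g[y,x],rect(M,q,.022),np.median(g[y-r:y+r,x-r:x+r]))
q=roi((g<75).astype(np.uint8),215,166,60);q=cv2.morphologyEx(q,cv2.MORPH_CLOSE,np.ones((5,5)));print("mat",rect(M,q,.002))
for x,y,z in((200,265,.042),(389,199,.105),(348,270,0)):print(ray(M,[x,y],z))
print("corners",ray(M,[[96,222],[218,28],[375,137]],0))
cv2.imwrite("pics/c.png",cv2.resize(p[90:290,110:360],None,fx=3,fy=3,interpolation=cv2.INTER_CUBIC))
E
```

```text
LA 199 (array([686.5,   6.3, 136.8,  11.2, -55.5]), array([684.1,   8.5]), np.float64(-55.8)) 153.0
LB 213 (array([ 397.7, -225. ,  137.4,   12.2,  -68.7]), array([ 397.4, -224.4]), np.float64(-68.8)) 155.0
SA 207 (array([522.2,  76.6,  65.6,  12.1, -58.3]), array([521.6,  77.6]), np.float64(-57.7)) 157.0
SB 203 (array([ 552.2, -306.3,   67.2,   12.2,  -67. ]), array([ 551.2, -303.7]), np.float64(-66.8)) 154.0
mat (array([ 585.7, -102.6,  189.9,  150.1,  -41.5]), array([ 585.1, -102.3]), np.float64(-41.6))
[[ 0.36250891 -0.07505791]]
[[ 0.49846338 -0.46998076]]
[[ 0.34759998 -0.40316511]]
corners [[ 0.45761457  0.16938044]
 [ 0.92393745 -0.10693673]
 [ 0.65287872 -0.47566484]]
```

View pics/c.png

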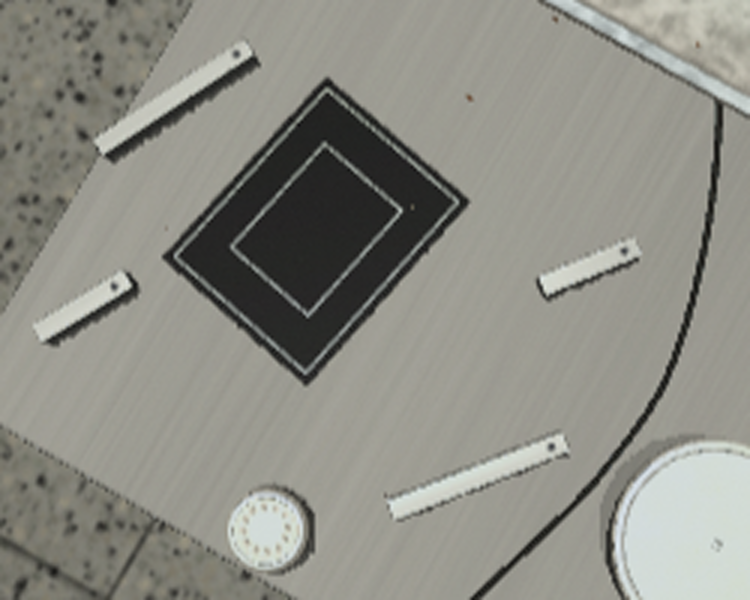

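```bash
cat >> h.py <<'E'
from scipy.spatial.transform import Rotation as R, Slerp
def down(yaw):
    a=np.radians(yaw);c,s=np.cos(a),np.sin(a);return R.from_matrix(np.array([[c,s,0],[s,-c,0],[0,0,-1]]))
def plan(x,y,z,yaw,f=None,step=60,dec=3,p=None,q=None):
    "rows from the pose now (or p,q) to a downward pose; mm, deg; returns end pose for chaining"
    s=get_state();p=s["tool_pos"] if p is None else p;q=R.from_quat(s["eef_rot"]) if q is None else q
    t=np.array([x,y,z])/1000;Q=down(yaw);an=np.degrees((q.inv()*Q).magnitude())
    n=max(1,int(np.ceil(max(np.linalg.norm(t-p)*1000/step,an/10.2))))
    S=Slerp([0,1],R.concatenate([q,Q]));pp,qq=p,q
    for i in range(1,n+1):
        P=p+(t-p)*i/n;D=S(i/n);d=qq.inv().apply(P-pp)/.8;w=(qq.inv()*D).as_rotvec()/np.pi
        print("{"+",".join(f'"{k}":{round(v,dec)}' for k,v in zip(("x","y","z","wx","wy","wz"),[*d,*w]) if abs(round(v,dec))>0)+(f',"fingers":{f}' if f is not None else"")+"},",end="");pp,qq=P,D
    print(f"  # {n} rows");return t,Q
def where():
    s=get_state();m=R.from_quat(s["eef_rot"]).as_matrix()
    print("t",round(s["clock"],2),"pos",np.round(s["tool_pos"]*1000,1),"yaw",round(np.degrees(np.arctan2(m[1,0],m[0,0])),2),"tilt",np.round(m[:2,2],4),"F",np.round(s["contact_force"],1),"open mm",round(s["opening"]*88,1),"q7",round(s["q"][6],2))
E
python3 - <<'E'
from h import *
where()
d=np.load("top0.npy");M=camera_model("top")
for x,y in((348,270),(389,197),(200,265),(400,130),(300,20)):  # heights
    K=M["camera_matrix"];T=M["world_from_camera"];z=d[y,x];c=np.array([(x-K[0,2])/K[0,0]*z,-(y-K[1,2])/K[1,1]*z,-z,1]);print(np.round(T@c,3)[:3])
plan(680,8,140,34.4,-.2)
E
```

```text
t 0.1 pos [241.9 575.7 238. ] yaw 67.21 tilt [-0.0005 -0.0016] F [-0.2  0.7 -0.3] open mm 88.3 q7 -0.22
[ 0.354 -0.387  0.08 ]
[ 0.503 -0.471  0.104]
[ 0.363 -0.075  0.042]
[ 0.67  -0.535 -0.001]
[ 0.878 -0.292  0.124]
{"x":-0.034,"y":0.06,"z":0.009,"wz":0.014,"fingers":-0.2},{"x":-0.031,"y":0.061,"z":0.009,"wz":0.014,"fingers":-0.2},{"x":-0.029,"y":0.063,"z":0.009,"wz":0.014,"fingers":-0.2},{"x":-0.026,"y":0.064,"z":0.009,"wz":0.014,"fingers":-0.2},{"x":-0.023,"y":0.065,"z":0.009,"wz":0.014,"fingers":-0.2},{"x":-0.02,"y":0.066,"z":0.009,"wz":0.014,"fingers":-0.2},{"x":-0.017,"y":0.067,"z":0.009,"wz":0.014,"fingers":-0.2},{"x":-0.014,"y":0.067,"z":0.009,"wz":0.014,"fingers":-0.2},{"x":-0.011,"y":0.068,"z":0.009,"wz":0.014,"fingers":-0.2},{"x":-0.008,"y":0.068,"z":0.009,"wz":0.014,"fingers":-0.2},{"x":-0.005,"y":0.069,"z":0.009,"wz":0.014,"fingers":-0.2},{"x":-0.002,"y":0.069,"z":0.009,"wz":0.014,"fingers":-0.2},{"x":0.001,"y":0.069,"z":0.009,"wz":0.014,"fingers":-0.2},  # 13 rows
```

Call:
apply_moves([
  {"x": -0.034,"y": 0.06,"z": 0.009,"wz": 0.014,"fingers": -0.2},
  {"x": -0.031,"y": 0.061,"z": 0.009,"wz": 0.014},
  {"x": -0.029,"y": 0.063,"z": 0.009,"wz": 0.014},
  {"x": -0.026,"y": 0.064,"z": 0.009,"wz": 0.014},
  {"x": -0.023,"y": 0.065,"z": 0.009,"wz": 0.014},
  {"x": -0.02,"y": 0.066,"z": 0.009,"wz": 0.014},
  {"x": -0.017,"y": 0.067,"z": 0.009,"wz": 0.014},
  {"x": -0.014,"y": 0.067,"z": 0.009,"wz": 0.014},
])

```text
schema error: expected keys x, y, z, wx, wy, wz, fingers
```

```bash
python3 -c "
from h import *
where();plan(680,8,140,34.4)"
```

```text
t 0.1 pos [241.9 575.7 238. ] yaw 67.21 tilt [-0.0005 -0.0016] F [-0.2  0.7 -0.3] open mm 88.3 q7 -0.22
{"x":-0.034,"y":0.06,"z":0.009,"wz":0.014},{"x":-0.031,"y":0.061,"z":0.009,"wz":0.014},{"x":-0.029,"y":0.063,"z":0.009,"wz":0.014},{"x":-0.026,"y":0.064,"z":0.009,"wz":0.014},{"x":-0.023,"y":0.065,"z":0.009,"wz":0.014},{"x":-0.02,"y":0.066,"z":0.009,"wz":0.014},{"x":-0.017,"y":0.067,"z":0.009,"wz":0.014},{"x":-0.014,"y":0.067,"z":0.009,"wz":0.014},{"x":-0.011,"y":0.068,"z":0.009,"wz":0.014},{"x":-0.008,"y":0.068,"z":0.009,"wz":0.014},{"x":-0.005,"y":0.069,"z":0.009,"wz":0.014},{"x":-0.002,"y":0.069,"z":0.009,"wz":0.014},{"x":0.001,"y":0.069,"z":0.009,"wz":0.014},  # 13 rows
```

Call:
apply_moves([
  {"x": -0.034,"y": 0.06,"z": 0.009,"wx": 0,"wy": 0,"wz": 0.014,"fingers": -0.2},
  {"x": -0.031,"y": 0.061,"z": 0.009,"wx": 0,"wy": 0,"wz": 0.014,"fingers": -0.2},
  {"x": -0.029,"y": 0.063,"z": 0.009,"wx": 0,"wy": 0,"wz": 0.014,"fingers": -0.2},
  {"x": -0.026,"y": 0.064,"z": 0.009,"wx": 0,"wy": 0,"wz": 0.014,"fingers": -0.2},
  {"x": -0.023,"y": 0.065,"z": 0.009,"wx": 0,"wy": 0,"wz": 0.014,"fingers": -0.2},
  {"x": -0.02,"y": 0.066,"z": 0.009,"wx": 0,"wy": 0,"wz": 0.014,"fingers": -0.2},
  {"x": -0.017,"y": 0.067,"z": 0.009,"wx": 0,"wy": 0,"wz": 0.014,"fingers": -0.2},
  {"x": -0.014,"y": 0.067,"z": 0.009,"wx": 0,"wy": 0,"wz": 0.014,"fingers": -0.2},
])

```text
clock: 1.1
tool_pos: [0.5142, 0.2211, 0.1755]
eef_rot: [0.917, 0.399, -0.002, -0.001]
contact_force: [0.6, -0.3, -1.2]
opening: 0.4
```

```bash
sed -i 's/ if abs(round(v,dec))>0)+/)+/' h.py; python3 -c "
from h import *
where();plan(680,8,140,34.4,-.2)"
```

```text
t 1.1 pos [514.2 221.1 175.5] yaw 47.07 tilt [-0.0047  0.0012] F [ 0.6 -0.3 -1.2] open mm 35.2 q7 0.18
{"x":-0.011,"y":0.067,"z":0.009,"wx":-0.0,"wy":0.0,"wz":0.014,"fingers":-0.2},{"x":-0.008,"y":0.067,"z":0.009,"wx":-0.0,"wy":0.0,"wz":0.014,"fingers":-0.2},{"x":-0.005,"y":0.067,"z":0.009,"wx":-0.0,"wy":0.0,"wz":0.014,"fingers":-0.2},{"x":-0.002,"y":0.067,"z":0.009,"wx":-0.0,"wy":0.0,"wz":0.014,"fingers":-0.2},{"x":0.001,"y":0.068,"z":0.009,"wx":-0.0,"wy":0.0,"wz":0.014,"fingers":-0.2},  # 5 rows
```

Call:
apply_moves([
  {"x": -0.011,"y": 0.067,"z": 0.009,"wx": 0,"wy": 0,"wz": 0.014,"fingers": -0.2},
  {"x": -0.008,"y": 0.067,"z": 0.009,"wx": 0,"wy": 0,"wz": 0.014,"fingers": -0.2},
  {"x": -0.005,"y": 0.067,"z": 0.009,"wx": 0,"wy": 0,"wz": 0.014,"fingers": -0.2},
  {"x": -0.002,"y": 0.067,"z": 0.009,"wx": 0,"wy": 0,"wz": 0.014,"fingers": -0.2},
  {"x": 0.001,"y": 0.068,"z": 0.009,"wx": 0,"wy": 0,"wz": 0.014,"fingers": -0.2},
  {"x": 0,"y": 0,"z": 0,"wx": 0,"wy": 0,"wz": 0,"fingers": -0.2},
])

```text
clock: 1.85
tool_pos: [0.6836, -0.0076, 0.1337]
eef_rot: [0.957, 0.289, -0.004, 0.0]
contact_force: [-0.4, -0.0, 0.9]
opening: 0.4
```

```bash
python3 -c "
from h import *
where();M=camera_model('wrist');p,d=snapshot('wrist');cv2.imwrite('pics/w1.png',p[:,:,::-1]);np.savez('w1.npz',p=p,d=d,K=M['camera_matrix'],T=M['world_from_camera'])
p,d=snapshot('scene');cv2.imwrite('pics/s1.png',p[:,:,::-1])
"
```

```text
t 1.85 pos [683.6  -7.6 133.7] yaw 33.58 tilt [-0.0078 -0.0025] F [-0.4 -0.   0.9] open mm 35.2 q7 0.42
```

View pics/w1.png

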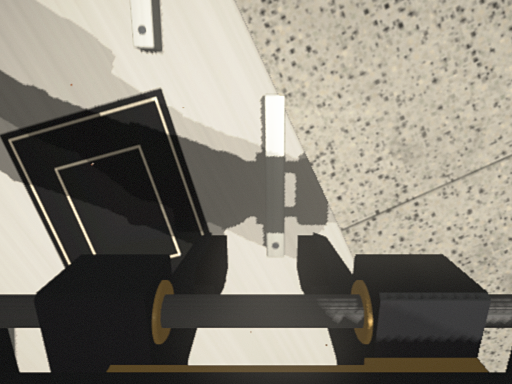

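View pics/s1.png

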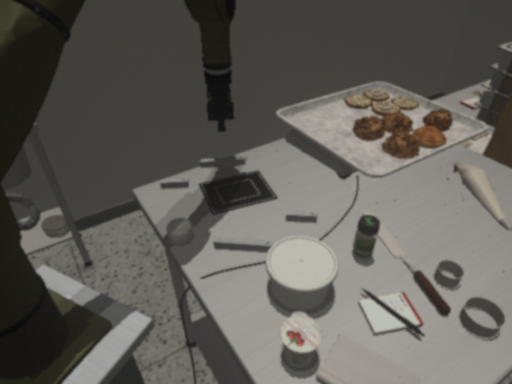

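```bash
cat >> h.py <<'E'
def cloud(d,M):
    K=M["camera_matrix"];T=M["world_from_camera"];v,u=np.mgrid[:d.shape[0],:d.shape[1]]
    c=np.stack([(u-K[0,2])/K[0,0]*d,-(v-K[1,2])/K[1,1]*d,-d],-1);return c@T[:3,:3].T+T[:3,3]
def bars(d,M,lo=.014,hi=.030,x=None):
    "rulers seen in the depth: blobs of the right height and size"
    w=cloud(d,M);m=((w[...,2]>lo)&(w[...,2]<hi)&(d>.12)).astype(np.uint8)
    n,L,st,_=cv2.connectedComponentsWithStats(m)
    for i in range(1,n):
        if st[i,4]>150:
            r=rect(M,(L==i).astype(np.uint8),.022);
            if r[0][3]<40: print(st[i,:4],"z",np.round(np.median(w[L==i][:,2])*1000,1),*r)
E
python3 - <<'E'
from h import *
f=np.load('w1.npz');M=dict(camera_matrix=f['K'],world_from_camera=f['T'])
bars(f['d'],M)
print("top");bars(np.load("top0.npy"),camera_model("top"))
w=cloud(f['d'],M);print(w[300:100:-40,275],w[180,120])
g=cv2.cvtColor(f['p'],cv2.COLOR_RGB2GRAY)
# mat corner and outline corner pixels: refine
c=np.array([[[161,90]],[[158,98]],[[140,147]],[[56,168]],[[180,254]],[[8,140]]],np.float32)
c=cv2.cornerSubPix(g,c,(5,5),(-1,-1),(3,30,.01))[:,0];print(c,ray(M,c,.002)*1000)
E
```

```text
[129   0  28  51] z 22.5 [541.2  48.5  33.6  18.5 -58.2] [540.9  48.8] -58.0
[264  96  20 162] z 22.8 [688.1   3.2 139.   15.6 -55.3] [685.6   7.3] -55.3
top
[141 104  54  39] z 22.5 [683.9   5.3 139.2  19.  -55.5] [683.7   6. ] -55.6
[289 169  35  20] z 22.6 [ 552.1 -310.    79.9   16.4  -67.3] [ 552.2 -310.2] -67.5
[121 181  34  24] z 22.8 [523.2  70.3  80.7  18.1 -58.6] [523.2  70.7] -58.3
[435 203  37  39] z 19.4 [ 452.6 -635.3  105.4   21.    43.1] [ 453.1 -635.5] 42.5
[239 234  61  30] z 22.7 [ 396.7 -225.2  139.5   15.9  -68.7] [ 396.7 -225.2] -68.8
[395 249  62  27] z 18.3 [ 366.5 -569.7  142.8   12.2   69.4] [ 365.4 -573.4] 67.4
[393 342  68  15] z 17.3 [ 180.8 -562.2  143.8   16.6   83.9] [ 180.7 -562.3] 83.9
[[ 0.67318741  0.01610597  0.213943  ]
 [ 0.73644586 -0.0646756   0.00160141]
 [ 0.7075083  -0.02348904  0.02410175]
 [ 0.68773735  0.00560487  0.02265257]
 [ 0.66899653  0.03308018  0.02308985]] [ 0.57443149 -0.0758062   0.00291766]
[[160.57675   87.86668 ]
 [155.37965   97.13919 ]
 [138.73912  145.17578 ]
 [ 54.42552  168.39731 ]
 [179.81572  254.31853 ]
 [  5.392335 141.7787  ]] [[ 567.03137693   14.17066086]
 [ 566.91793185    5.2029235 ]
 [ 573.84465117  -38.6361099 ]
 [ 520.1737704   -99.38257848]
 [ 656.02850065 -110.95589721]
 [ 474.63835812 -101.13387742]]
```

```bash
python3 - <<'E'
from h import *
where()
p,q=plan(687,4,80,34.6,-.2,dec=4);p,q=plan(687,4,35,34.6,-.2,dec=4,p=p,q=q);p,q=plan(687,4,12,34.6,-.2,dec=4,p=p,q=q)
E
```

```text
t 1.95 pos [681.8  -0.9 134.3] yaw 33.99 tilt [-0.0095  0.0024] F [0.1 0.7 0.4] open mm 35.0 q7 0.42
{"x":0.0093,"y":-0.001,"z":0.0679,"wx":-0.0023,"wy":0.0021,"wz":-0.0034,"fingers":-0.2},  # 1 rows
{"x":0.0,"y":0.0,"z":0.0562,"wx":0.0,"wy":0.0,"wz":0.0,"fingers":-0.2},  # 1 rows
{"x":0.0,"y":0.0,"z":0.0288,"wx":0.0,"wy":0.0,"wz":0.0,"fingers":-0.2},  # 1 rows
```

Call:
apply_moves([
  {"x": 0.0093,"y": -0.001,"z": 0.05,"wx": -0.0023,"wy": 0.0021,"wz": -0.0034,"fingers": -0.2},
  {"x": 0,"y": 0,"z": 0.04,"wx": 0,"wy": 0,"wz": 0,"fingers": -0.2},
  {"x": 0,"y": 0,"z": 0.02,"wx": 0,"wy": 0,"wz": 0,"fingers": -0.2},
  {"x": 0,"y": 0,"z": 0,"wx": 0,"wy": 0,"wz": 0,"fingers": -0.2},
  {"x": 0,"y": 0,"z": 0,"wx": 0,"wy": 0,"wz": 0,"fingers": -0.2},
])

```text
clock: 2.58
tool_pos: [0.6863, 0.0142, 0.047]
eef_rot: [0.953, 0.303, 0.002, -0.003]
contact_force: [-1.1, -0.6, -0.5]
opening: 0.402
```

```bash
python3 - <<'E'
from h import *
where();M=camera_model('wrist');p,d=snapshot('wrist');bars(d,M);where()
p,q=plan(687,4,5,34.6,-.2,dec=4)
E
```

```text
t 2.58 pos [686.3  14.2  47. ] yaw 35.23 tilt [0.0018 0.0067] F [-1.1 -0.6 -0.5] open mm 35.4 q7 0.4
[36  0 47 54] z 22.4 [544.4  45.1  23.8  20.5 -58.6] [544.3  45.2] -61.2
[239 124  30 170] z 22.8 [677.6  19.  102.9  15.9 -55.5] [675.4  22.3] -55.5
[241 328  24  16] z 22.9 [724.7 -49.4  15.   11.7  35. ] [724.7 -49.4] 35.3
t 2.62 pos [686.4  14.2  47.1] yaw 35.23 tilt [0.0019 0.0068] F [-1.1  0.4  0.1] open mm 35.3 q7 0.4
{"x":-0.007,"y":0.0111,"z":0.0525,"wx":-0.0014,"wy":-0.0017,"wz":0.0035,"fingers":-0.2},  # 1 rows
```

Call:
apply_moves([
  {"x": -0.006,"y": 0.0115,"z": 0.025,"wx": -0.0014,"wy": -0.0017,"wz": 0.0035,"fingers": -0.2},
  {"x": 0,"y": 0.001,"z": 0.022,"wx": 0,"wy": 0,"wz": 0,"fingers": -0.2},
  {"x": 0,"y": 0,"z": 0.003,"wx": 0,"wy": 0,"wz": 0,"fingers": -0.2},
  {"x": 0,"y": 0,"z": 0,"wx": 0,"wy": 0,"wz": 0,"fingers": -0.2},
])

```text
clock: 3.12
tool_pos: [0.6892, 0.0016, 0.0053]
eef_rot: [0.955, 0.296, 0.001, 0.001]
contact_force: [0.2, 0.5, 0.0]
opening: 0.4
```

```bash
python3 - <<'E'
from h import *
where()
p,q=plan(688,3.5,5,34.6,-.2,dec=4)
E
```

```text
t 3.12 pos [689.2   1.6   5.3] yaw 34.49 tilt [ 0.0017 -0.0009] F [0.2 0.5 0. ] open mm 35.2 q7 0.4
{"x":0.0001,"y":-0.0028,"z":0.0003,"wx":0.0006,"wy":-0.0003,"wz":-0.0006,"fingers":-0.2},  # 1 rows
```

Call:
apply_moves([
  {"x": 0,"y": -0.003,"z": 0,"wx": 0,"wy": 0,"wz": 0,"fingers": -0.2},
  {"x": 0,"y": 0,"z": 0,"wx": 0,"wy": 0,"wz": 0,"fingers": -1},
  {"x": 0,"y": 0,"z": 0,"wx": 0,"wy": 0,"wz": 0,"fingers": -1},
  {"x": 0,"y": 0,"z": 0,"wx": 0,"wy": 0,"wz": 0,"fingers": -1},
  {"x": 0,"y": 0,"z": 0,"wx": 0,"wy": 0,"wz": 0,"fingers": -1},
], force=40)

```text
clock: 3.75
tool_pos: [0.6881, 0.0042, 0.0062]
eef_rot: [0.955, 0.297, 0.001, 0.001]
contact_force: [0.2, -0.1, -1.3]
opening: 0.177
```

```bash
python3 - <<'E'
from h import *
where();M=camera_model('wrist');p,d=snapshot('wrist');bars(d,M)
p,q=plan(688,3.5,70,34.6,-1)
plan(618,-67,70,48.4,-1,p=p,q=q)
E
```

```text
t 3.75 pos [688.1   4.2   6.2] yaw 34.51 tilt [ 0.0029 -0.0005] F [ 0.2 -0.1 -1.3] open mm 15.5 q7 0.39
[246 328  32  37] z 22.9 [714.6 -33.6  22.   15.8 -55.6] [714.4 -33.5] -57.0
{"x":-0.0,"y":0.0,"z":-0.04,"wx":0.0,"wy":-0.0,"wz":-0.0,"fingers":-1},{"x":-0.0,"y":0.0,"z":-0.04,"wx":0.0,"wy":-0.0,"wz":-0.0,"fingers":-1},  # 2 rows
{"x":-0.061,"y":0.011,"z":0.0,"wx":0.0,"wy":0.0,"wz":-0.038,"fingers":-1},{"x":-0.062,"y":0.004,"z":0.0,"wx":0.0,"wy":0.0,"wz":-0.038,"fingers":-1},  # 2 rows
```

Call:
apply_moves([
  {"x": 0,"y": 0,"z": -0.04,"wx": 0,"wy": 0,"wz": 0,"fingers": -1},
  {"x": -0.01,"y": 0,"z": -0.05,"wx": 0,"wy": 0,"wz": 0,"fingers": -1},
  {"x": -0.02,"y": 0,"z": -0.03,"wx": 0,"wy": 0,"wz": 0,"fingers": -1},
  {"x": 0,"y": 0,"z": 0,"wx": 0,"wy": 0,"wz": 0,"fingers": -1},
  {"x": 0,"y": 0,"z": 0,"wx": 0,"wy": 0,"wz": 0,"fingers": -1},
  {"x": 0,"y": 0,"z": 0,"wx": 0,"wy": 0,"wz": 0,"fingers": -1},
])

```text
clock: 4.55
tool_pos: [0.665, -0.0084, 0.0995]
eef_rot: [0.955, 0.297, -0.002, -0.001]
contact_force: [-0.4, 0.2, -3.0]
opening: 0.177
```

```bash
python3 - <<'E'
from h import *
where();M=camera_model('wrist');p,d=snapshot('wrist');where();np.savez('w2.npz',p=p,d=d,K=M['camera_matrix'],T=M['world_from_camera']);cv2.imwrite('pics/w2.png',p[:,:,::-1])
E
```

```text
t 4.55 pos [665.   -8.4  99.5] yaw 34.59 tilt [-0.0052  0.0003] F [-0.4  0.2 -3. ] open mm 15.6 q7 0.42
t 4.6 pos [664.8  -8.2  99.4] yaw 34.6 tilt [-0.0057  0.0005] F [-0.1  0.6 -3.2] open mm 15.4 q7 0.42
```

View pics/w2.png

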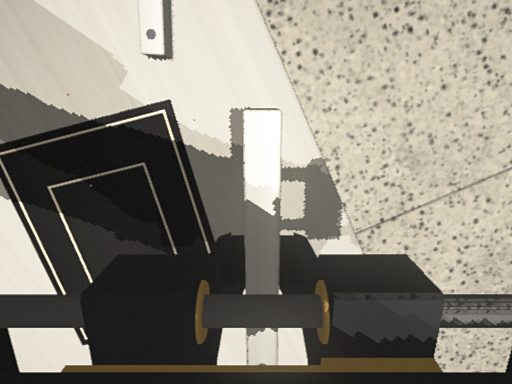

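```bash
cat >> h.py <<'E'
def matfit(p,M,c=(587,-104),a=-41.5,z=.002,th=40):
    "printed lines near where the mat is thought to be -> centre offset and angle"
    g=cv2.cvtColor(p,cv2.COLOR_RGB2GRAY);t=cv2.morphologyEx(g,cv2.MORPH_TOPHAT,np.ones((9,9)))
    ys,xs=np.nonzero(t>th);w=ray(M,np.c_[xs,ys],z)*1000-c
    k=np.radians(a);X=w@[np.cos(k),np.sin(k)];Y=w@[-np.sin(k),np.cos(k)]
    for nm,A,B,v,l in [("x",X,Y,s*h,m) for h,m in((54,34),(88,60)) for s in(1,-1)]+[("y",Y,X,s*h,m) for h,m in((40,48),(68,80)) for s in(1,-1)]:
        k=(abs(A-v)<6)&(abs(B)<l)
        if k.sum()>25 and np.ptp(B[k])>20:
            b=B[k];f=np.polyfit(b,A[k],1)
            for _ in range(3):
                r=abs(np.polyval(f,b)-A[k]);j=r<2;f=np.polyfit(b[j],A[k][j],1)
            print(nm,v,"off",round(np.polyval(f,0)-v,1),"slope deg",round(np.degrees(np.arctan(f[0])),2),"n",j.sum(),"span",np.round([b.min(),b.max()]))
E
python3 - <<'E'
from h import *
for n in('w1','w2'):
    f=np.load(n+'.npz');M=dict(camera_matrix=f['K'],world_from_camera=f['T']);print(n);matfit(f['p'],M)
print('top');matfit(cv2.imread('pics/top0.png')[:,:,::-1],camera_model('top'))
where()
E
```

```text
w1
x -54 off 1.4 slope deg -0.18 n 249 span [-34.  34.]
x -88 off 1.3 slope deg -0.04 n 513 span [-60.  60.]
y 40 off 0.1 slope deg 0.0 n 326 span [-48.  48.]
y -40 off -0.1 slope deg 0.15 n 331 span [-48.  35.]
y 68 off 0.1 slope deg 0.05 n 426 span [-80.  42.]
y -68 off -0.3 slope deg 0.07 n 480 span [-80.  41.]
w2
x -54 off 2.2 slope deg -0.05 n 251 span [-34.  34.]
x -88 off 2.0 slope deg 0.02 n 508 span [-60.  60.]
y 40 off -0.5 slope deg 0.07 n 275 span [-48.  29.]
y -40 off -0.7 slope deg -0.1 n 371 span [-48.  38.]
y 68 off -0.3 slope deg 0.04 n 443 span [-80.  35.]
y -68 off -0.8 slope deg -0.05 n 554 span [-80.  80.]
top
x 54 off -1.6 slope deg -0.06 n 49 span [-32.  33.]
x -54 off -1.7 slope deg -0.09 n 50 span [-33.  33.]
x 88 off -1.5 slope deg 0.05 n 88 span [-59.  60.]
x -88 off -1.7 slope deg -0.01 n 90 span [-59.  60.]
y 40 off 1.0 slope deg -0.11 n 68 span [-47.  47.]
y -40 off 0.8 slope deg -0.01 n 68 span [-47.  48.]
y 68 off 1.0 slope deg 0.05 n 117 span [-80.  79.]
y -68 off 0.8 slope deg -0.05 n 114 span [-80.  79.]
t 4.6 pos [664.8  -8.2  99.4] yaw 34.6 tilt [-0.0057  0.0005] F [-0.1  0.6 -3.2] open mm 15.4 q7 0.42
```

```bash
python3 - <<'E'
from h import *
p,q=plan(621,-68.6,60,48.5,-1,step=45)
E
```

```text
{"x":-0.044,"y":0.016,"z":0.025,"wx":-0.001,"wy":0.001,"wz":-0.039,"fingers":-1},{"x":-0.046,"y":0.01,"z":0.025,"wx":-0.001,"wy":0.001,"wz":-0.039,"fingers":-1},  # 2 rows
```

Call:
apply_moves([
  {"x": -0.044,"y": 0.016,"z": 0.025,"wx": -0.001,"wy": 0.001,"wz": -0.039,"fingers": -1},
  {"x": -0.046,"y": 0.01,"z": 0.025,"wx": -0.001,"wy": 0.001,"wz": -0.039,"fingers": -1},
  {"x": 0,"y": 0,"z": 0.01,"wx": 0,"wy": 0,"wz": 0,"fingers": -1},
  {"x": 0,"y": 0,"z": 0,"wx": 0,"wy": 0,"wz": 0,"fingers": -1},
  {"x": 0,"y": 0,"z": 0,"wx": 0,"wy": 0,"wz": 0,"fingers": -1},
])

```text
clock: 5.22
tool_pos: [0.6219, -0.0667, 0.0472]
eef_rot: [0.909, 0.416, 0.002, -0.001]
contact_force: [0.1, -0.2, -3.5]
opening: 0.177
```

```bash
python3 - <<'E'
from h import *
where()
p,q=plan(621,-68.6,20,48.5,-1,dec=4)
E
```

```text
t 5.22 pos [621.9 -66.7  47.2] yaw 49.2 tilt [0.0035 0.003 ] F [ 0.1 -0.2 -3.5] open mm 15.6 q7 0.64
{"x":-0.0027,"y":0.0007,"z":0.034,"wx":0.0002,"wy":-0.0014,"wz":0.0039,"fingers":-1},  # 1 rows
```

Call:
apply_moves([
  {"x": -0.0027,"y": 0.0007,"z": 0.025,"wx": 0,"wy": -0.0014,"wz": 0.0039,"fingers": -1},
  {"x": 0,"y": 0,"z": 0.012,"wx": 0,"wy": 0,"wz": 0,"fingers": -1},
  {"x": 0,"y": 0,"z": 0.003,"wx": 0,"wy": 0,"wz": 0,"fingers": -1},
  {"x": 0,"y": 0,"z": 0,"wx": 0,"wy": 0,"wz": 0,"fingers": -1},
])

```text
clock: 5.72
tool_pos: [0.6226, -0.0661, 0.0133]
eef_rot: [0.911, 0.411, 0.001, 0.0]
contact_force: [-0.4, -0.8, -2.9]
opening: 0.179
```

```bash
python3 - <<'E'
from h import *
where()
p,q=plan(621,-68.6,8.5,48.5,-1,dec=4)
E
```

```text
t 5.72 pos [622.6 -66.1  13.3] yaw 48.58 tilt [0.0025 0.0006] F [-0.4 -0.8 -2.9] open mm 15.7 q7 0.62
{"x":-0.0037,"y":0.0005,"z":0.0059,"wx":0.0005,"wy":-0.0007,"wz":0.0004,"fingers":-1},  # 1 rows
```

Call:
apply_moves([
  {"x": -0.005,"y": 0.0005,"z": 0.003,"wx": 0,"wy": -0.0007,"wz": 0.0004,"fingers": -1},
  {"x": 0,"y": 0,"z": 0.003,"wx": 0,"wy": 0,"wz": 0,"fingers": -1},
  {"x": 0,"y": 0,"z": 0,"wx": 0,"wy": 0,"wz": 0,"fingers": -1},
])

```text
clock: 6.1
tool_pos: [0.6206, -0.0699, 0.0088]
eef_rot: [0.912, 0.411, 0.001, 0.001]
contact_force: [-0.8, 0.5, -3.7]
opening: 0.176
```

```bash
python3 - <<'E'
from h import *
where()
p,q=plan(621,-68.6,8.5,48.5,-1,dec=4)
E
```

```text
t 6.1 pos [620.6 -69.9   8.8] yaw 48.48 tilt [ 0.0022 -0.0013] F [-0.8  0.5 -3.7] open mm 15.5 q7 0.62
{"x":0.0015,"y":-0.0006,"z":0.0004,"wx":0.0008,"wy":-0.0001,"wz":-0.0001,"fingers":-1},  # 1 rows
```

Call:
apply_moves([
  {"x": 0.001,"y": 0,"z": 0.001,"wx": 0,"wy": 0,"wz": 0,"fingers": -1},
  {"x": 0,"y": 0,"z": 0,"wx": 0,"wy": 0,"wz": 0,"fingers": -0.3},
  {"x": 0,"y": 0,"z": 0,"wx": 0,"wy": 0,"wz": 0,"fingers": -0.3},
  {"x": 0,"y": 0,"z": 0,"wx": 0,"wy": 0,"wz": 0,"fingers": -0.3},
  {"x": 0,"y": 0,"z": -0.03,"wx": 0,"wy": 0,"wz": 0,"fingers": -0.3},
  {"x": 0,"y": 0,"z": -0.06,"wx": 0,"wy": 0,"wz": 0,"fingers": -0.3},
  {"x": 0,"y": 0,"z": -0.06,"wx": 0,"wy": 0,"wz": 0,"fingers": -0.3},
])

```text
clock: 6.98
tool_pos: [0.6198, -0.0688, 0.129]
eef_rot: [0.912, 0.411, -0.001, 0.0]
contact_force: [1.5, -0.3, 0.6]
opening: 0.348
```

```bash
python3 - <<'E'
from h import *
where()
p,q=plan(397,-225,130,21.3,-.2,step=50)
E
```

```text
t 6.97 pos [619.8 -68.8 129. ] yaw 48.51 tilt [-0.0017 -0.0011] F [ 1.5 -0.3  0.6] open mm 30.7 q7 0.66
{"x":-0.055,"y":-0.013,"z":-0.0,"wx":-0.0,"wy":0.0,"wz":0.025,"fingers":-0.2},{"x":-0.056,"y":-0.009,"z":-0.0,"wx":-0.0,"wy":0.0,"wz":0.025,"fingers":-0.2},{"x":-0.057,"y":-0.004,"z":-0.0,"wx":-0.0,"wy":0.0,"wz":0.025,"fingers":-0.2},{"x":-0.057,"y":0.0,"z":-0.0,"wx":-0.0,"wy":0.0,"wz":0.025,"fingers":-0.2},{"x":-0.056,"y":0.005,"z":-0.0,"wx":-0.0,"wy":0.0,"wz":0.025,"fingers":-0.2},{"x":-0.056,"y":0.009,"z":-0.0,"wx":-0.0,"wy":0.0,"wz":0.025,"fingers":-0.2},  # 6 rows
```

Call:
apply_moves([
  {"x": -0.055,"y": -0.013,"z": 0,"wx": 0,"wy": 0,"wz": 0.025,"fingers": -0.2},
  {"x": -0.056,"y": -0.009,"z": 0,"wx": 0,"wy": 0,"wz": 0.025,"fingers": -0.2},
  {"x": -0.057,"y": -0.004,"z": 0,"wx": 0,"wy": 0,"wz": 0.025,"fingers": -0.2},
  {"x": -0.057,"y": 0,"z": 0,"wx": 0,"wy": 0,"wz": 0.025,"fingers": -0.2},
  {"x": -0.056,"y": 0.005,"z": 0,"wx": 0,"wy": 0,"wz": 0.025,"fingers": -0.2},
  {"x": -0.045,"y": 0.009,"z": 0,"wx": 0,"wy": 0,"wz": 0.025,"fingers": -0.2},
  {"x": 0,"y": 0,"z": 0,"wx": 0,"wy": 0,"wz": 0,"fingers": -0.2},
  {"x": 0,"y": 0,"z": 0,"wx": 0,"wy": 0,"wz": 0,"fingers": -0.2},
])

```text
clock: 7.98
tool_pos: [0.4047, -0.2246, 0.1342]
eef_rot: [0.984, 0.179, 0.008, 0.003]
contact_force: [0.2, 0.5, 0.2]
opening: 0.395
```

```bash
python3 - <<'E'
from h import *
where();M=camera_model('wrist');p,d=snapshot('wrist');print('wrist');bars(d,M)
where()
p,d=snapshot('top');print('top');M=camera_model('top');bars(d,M);matfit(p,M)
E
```

```text
t 7.97 pos [ 404.7 -224.6  134.2] yaw 20.68 tilt [ 0.0169 -0.0025] F [0.2 0.5 0.2] open mm 34.7 q7 0.58
wrist
[239   0  75  26] z 20.7 [369.8 -96.   53.2  16.1  20.9] [368.4 -99.6] 16.9
[241 105  21 159] z 22.8 [ 399.6 -227.9  138.8   15.9  -68.8] [ 397.7 -223. ] -68.8
t 8.03 pos [ 404.5 -224.6  134.1] yaw 20.68 tilt [ 0.0164 -0.0025] F [ 0.8 -0.8  0.5] open mm 35.1 q7 0.58
top
[176 126  46  50] z 24.5 [618.1 -67.5 139.5  18.4 -41.5] [617.7 -66.9] -41.5
[289 169  35  20] z 22.3 [ 552.1 -309.9   79.9   16.3  -67.3] [ 552.2 -310. ] -67.4
[121 181  34  24] z 22.9 [523.4  70.4  80.7  17.8 -58.6] [523.4  70.4] -58.6
[433 203  39  39] z 19.5 [ 455.2 -632.5  113.    20.9   41.6] [ 453.4 -635.3] 42.4
[399 250  58  26] z 18.5 [ 364.8 -573.8  133.9   12.9   69.1] [ 364.5 -576. ] 67.4
[393 342  68  15] z 17.1 [ 181.3 -562.3  143.9   16.6   84.1] [ 180.9 -562.4] 84.1
x 54 off -1.6 slope deg -0.06 n 49 span [-32.  33.]
x -54 off -1.7 slope deg -0.09 n 50 span [-33.  33.]
x 88 off -1.5 slope deg 0.05 n 88 span [-59.  60.]
x -88 off -1.7 slope deg -0.01 n 90 span [-59.  60.]
y -40 off 0.8 slope deg -0.01 n 68 span [-47.  48.]
y 68 off 0.8 slope deg 0.07 n 107 span [-80.  79.]
y -68 off 0.8 slope deg -0.05 n 114 span [-80.  79.]
```

```bash
python3 - <<'E'
from h import *
p,q=plan(399.5,-227.5,60,21.2,-.2,dec=4)
E
```

```text
{"x":-0.0044,"y":0.0003,"z":0.0462,"wx":0.0013,"wy":-0.0023,"wz":-0.0013,"fingers":-0.2},{"x":-0.0041,"y":0.0005,"z":0.0462,"wx":0.0013,"wy":-0.0023,"wz":-0.0013,"fingers":-0.2},  # 2 rows
```

Call:
apply_moves([
  {"x": -0.0044,"y": 0.0003,"z": 0.046,"wx": 0.0013,"wy": -0.0023,"wz": -0.0013,"fingers": -0.2},
  {"x": -0.0041,"y": 0.0005,"z": 0.046,"wx": 0.0013,"wy": -0.0023,"wz": -0.0013,"fingers": -0.2},
  {"x": 0,"y": 0,"z": 0.025,"wx": 0,"wy": 0,"wz": 0,"fingers": -0.2},
  {"x": 0,"y": 0,"z": 0,"wx": 0,"wy": 0,"wz": 0,"fingers": -0.2},
  {"x": 0,"y": 0,"z": 0,"wx": 0,"wy": 0,"wz": 0,"fingers": -0.2},
])

```text
clock: 8.7
tool_pos: [0.4072, -0.2245, 0.0385]
eef_rot: [0.982, 0.189, 0.004, 0.001]
contact_force: [0.1, -0.2, 0.2]
opening: 0.399
```

```bash
python3 - <<'E'
from h import *
where();p,q=plan(399.5,-227.5,5.5,21.2,-.2,dec=4)
E
```

```text
t 8.7 pos [ 407.2 -224.5   38.5] yaw 21.79 tilt [0.0087 0.0001] F [ 0.1 -0.2  0.2] open mm 35.1 q7 0.56
{"x":-0.0107,"y":-0.0002,"z":0.0412,"wx":0.001,"wy":-0.0026,"wz":0.0033,"fingers":-0.2},  # 1 rows
```

Call:
apply_moves([
  {"x": -0.0107,"y": 0,"z": 0,"wx": 0.001,"wy": -0.0026,"wz": 0.0033,"fingers": -0.2},
  {"x": -0.002,"y": 0,"z": 0.02,"wx": 0,"wy": 0,"wz": 0,"fingers": -0.2},
  {"x": 0,"y": 0,"z": 0.017,"wx": 0,"wy": 0,"wz": 0,"fingers": -0.2},
  {"x": 0,"y": 0,"z": 0,"wx": 0,"wy": 0,"wz": 0,"fingers": -0.2},
  {"x": 0,"y": 0,"z": 0,"wx": 0,"wy": 0,"wz": 0,"fingers": -0.2},
])

```text
clock: 9.32
tool_pos: [0.4008, -0.232, 0.0158]
eef_rot: [0.983, 0.183, -0.001, -0.0]
contact_force: [0.2, 0.3, 0.1]
opening: 0.399
```

```bash
python3 - <<'E'
from h import *
where();p,q=plan(399.5,-227.5,5.5,21.2,-.2,dec=4)
E
```

```text
t 9.32 pos [ 400.8 -232.    15.8] yaw 21.05 tilt [-0.0022  0.0001] F [0.2 0.3 0.1] open mm 35.2 q7 0.25
{"x":0.0005,"y":-0.0058,"z":0.0128,"wx":-0.0003,"wy":0.0007,"wz":-0.0008,"fingers":-0.2},  # 1 rows
```

Call:
apply_moves([
  {"x": 0.0005,"y": -0.006,"z": 0.006,"wx": 0,"wy": 0.0007,"wz": -0.0008,"fingers": -0.2},
  {"x": 0,"y": 0,"z": 0.007,"wx": 0,"wy": 0,"wz": 0,"fingers": -0.2},
  {"x": 0,"y": 0,"z": 0,"wx": 0,"wy": 0,"wz": 0,"fingers": -0.2},
  {"x": 0,"y": 0,"z": 0,"wx": 0,"wy": 0,"wz": 0,"fingers": -1},
  {"x": 0,"y": 0,"z": 0,"wx": 0,"wy": 0,"wz": 0,"fingers": -1},
  {"x": 0,"y": 0,"z": 0,"wx": 0,"wy": 0,"wz": 0,"fingers": -1},
  {"x": 0,"y": 0,"z": 0,"wx": 0,"wy": 0,"wz": 0,"fingers": -1},
])

```text
clock: 10.2
tool_pos: [0.4001, -0.2292, 0.0104]
eef_rot: [0.983, 0.182, -0.001, -0.0]
contact_force: [0.1, -0.8, -1.9]
opening: 0.178
```

```bash
python3 - <<'E'
from h import *
where();s=get_state();x,y,_=s['tool_pos']*1000
p,q=plan(x,y,80,21.2,-1,step=45)
p,q=plan(556,-143,80,48.5,-1,step=50,p=p,q=q)
E
```

```text
t 10.2 pos [ 400.1 -229.2   10.4] yaw 21.01 tilt [-0.0028 -0.0004] F [ 0.1 -0.8 -1.9] open mm 15.6 q7 -0.29
{"x":-0.0,"y":-0.0,"z":-0.044,"wx":-0.0,"wy":0.0,"wz":-0.001,"fingers":-1},{"x":-0.0,"y":-0.0,"z":-0.044,"wx":-0.0,"wy":0.0,"wz":-0.001,"fingers":-1},  # 2 rows
{"x":0.055,"y":-0.008,"z":0.0,"wx":0.0,"wy":0.0,"wz":-0.038,"fingers":-1},{"x":0.056,"y":-0.001,"z":0.0,"wx":0.0,"wy":0.0,"wz":-0.038,"fingers":-1},{"x":0.055,"y":0.006,"z":0.0,"wx":0.0,"wy":0.0,"wz":-0.038,"fingers":-1},{"x":0.054,"y":0.012,"z":0.0,"wx":0.0,"wy":0.0,"wz":-0.038,"fingers":-1},  # 4 rows
```

Call:
apply_moves([
  {"x": 0,"y": 0,"z": -0.044,"wx": 0,"wy": 0,"wz": 0,"fingers": -1},
  {"x": 0,"y": 0,"z": -0.044,"wx": 0,"wy": 0,"wz": 0,"fingers": -1},
  {"x": 0.05,"y": -0.008,"z": 0,"wx": 0,"wy": 0,"wz": -0.038,"fingers": -1},
  {"x": 0.056,"y": -0.001,"z": 0,"wx": 0,"wy": 0,"wz": -0.038,"fingers": -1},
  {"x": 0.055,"y": 0.006,"z": 0,"wx": 0,"wy": 0,"wz": -0.038,"fingers": -1},
  {"x": 0.04,"y": 0.012,"z": 0,"wx": 0,"wy": 0,"wz": -0.03,"fingers": -1},
  {"x": 0,"y": 0,"z": 0,"wx": 0,"wy": 0,"wz": 0,"fingers": -1},
  {"x": 0,"y": 0,"z": 0,"wx": 0,"wy": 0,"wz": 0,"fingers": -1},
])

```text
clock: 11.2
tool_pos: [0.542, -0.1507, 0.0781]
eef_rot: [0.915, 0.403, -0.006, -0.004]
contact_force: [-0.6, 0.1, -3.7]
opening: 0.174
```

```bash
python3 - <<'E'
from h import *
where();print(np.round(get_state()['q'],2));M=camera_model('wrist');p,d=snapshot('wrist');matfit(p,M,(588.5,-105.3));bars(d,M);bars(d,M,.035,.12)
x=np.array([556,-142.8])+1.4*np.array([.749,-.663])*0
p,q=plan(556,-143,50,48.5,-1,dec=4)
E
```

```text
t 11.2 pos [ 542.  -150.7   78.1] yaw 47.5 tilt [-0.0148  0.0018] F [-0.6  0.1 -3.7] open mm 15.3 q7 0.22
[ 0.56  0.93 -0.65  1.85  0.86  0.69  0.22]
x -54 off 0.1 slope deg 0.01 n 366 span [-34.  34.]
x -88 off -0.0 slope deg -0.0 n 725 span [-60.  60.]
y 40 off 0.4 slope deg 0.13 n 261 span [-48.  38.]
y -40 off 0.1 slope deg 0.03 n 287 span [-47.  18.]
y 68 off 0.2 slope deg -0.33 n 123 span [-80.  62.]
y -68 off 2.9 slope deg 2.27 n 29 span [-79.  -4.]
[487   0  25  21] z 20.7 [543.5  32.   14.4  10.2  47.4] [543.3  32.5] 28.3
[408 113  50 170] z 24.6 [612.8 -64.1 118.4  21.5 -41.5] [606.5 -57.8] -40.4
[246 328  32  37] z 90.1 [ 622.4 -224.9   33.5   23.8  -42.1] [ 622.  -224.7] -42.4
{"x":0.0189,"y":0.0067,"z":0.0351,"wx":-0.0038,"wy":0.0025,"wz":-0.0055,"fingers":-1},  # 1 rows
```

Call:
apply_moves([
  {"x": 0.019,"y": 0.007,"z": 0.02,"wx": -0.0038,"wy": 0.0025,"wz": -0.0055,"fingers": -1},
  {"x": 0,"y": 0,"z": 0.02,"wx": 0,"wy": 0,"wz": 0,"fingers": -1},
  {"x": 0,"y": 0,"z": 0,"wx": 0,"wy": 0,"wz": 0,"fingers": -1},
  {"x": 0,"y": 0,"z": 0,"wx": 0,"wy": 0,"wz": 0,"fingers": -1},
])

```text
clock: 11.75
tool_pos: [0.5546, -0.1443, 0.0426]
eef_rot: [0.912, 0.41, -0.002, 0.0]
contact_force: [-0.2, -0.1, -3.8]
opening: 0.174
```

```bash
python3 - <<'E'
from h import *
where();p,q=plan(556.5,-143.5,20,48.5,-1,dec=4)
E
```

```text
t 11.75 pos [ 554.6 -144.3   42.6] yaw 48.46 tilt [-0.0032 -0.0015] F [-0.2 -0.1 -3.8] open mm 15.3 q7 0.18
{"x":0.0023,"y":0.0012,"z":0.0283,"wx":-0.0004,"wy":0.0011,"wz":-0.0002,"fingers":-1},  # 1 rows
```

Call:
apply_moves([
  {"x": 0.0025,"y": 0.001,"z": 0.018,"wx": 0,"wy": 0.001,"wz": 0,"fingers": -1},
  {"x": 0,"y": 0,"z": 0.011,"wx": 0,"wy": 0,"wz": 0,"fingers": -1},
  {"x": 0,"y": 0,"z": 0,"wx": 0,"wy": 0,"wz": 0,"fingers": -1},
  {"x": 0,"y": 0,"z": 0,"wx": 0,"wy": 0,"wz": 0,"fingers": -1},
])

```text
clock: 12.25
tool_pos: [0.5566, -0.1437, 0.018]
eef_rot: [0.912, 0.41, -0.0, -0.0]
contact_force: [-0.6, -0.1, -3.7]
opening: 0.174
```

```bash
python3 - <<'E'
from h import *
where();p,q=plan(556.5,-143.5,12,48.5,-1,dec=4)
E
```

```text
t 12.25 pos [ 556.6 -143.7   18. ] yaw 48.43 tilt [-0.0008  0.0007] F [-0.6 -0.1 -3.7] open mm 15.4 q7 0.14
{"x":0.0001,"y":-0.0002,"z":0.0075,"wx":-0.0003,"wy":0.0,"wz":-0.0004,"fingers":-1},  # 1 rows
```

Call:
apply_moves([
  {"x": 0,"y": 0,"z": 0.005,"wx": 0,"wy": 0,"wz": 0,"fingers": -1},
  {"x": 0,"y": 0,"z": 0.001,"wx": 0,"wy": 0,"wz": 0,"fingers": -1},
  {"x": 0,"y": 0,"z": 0.001,"wx": 0,"wy": 0,"wz": 0,"fingers": -1},
])

```text
clock: 12.62
tool_pos: [0.557, -0.1437, 0.0126]
eef_rot: [0.912, 0.41, 0.0, -0.0]
contact_force: [0.1, -0.1, -4.1]
opening: 0.179
```

```bash
python3 - <<'E'
from h import *
where();p,q=plan(556.5,-143.5,12,48.5,-1,dec=4)
E
```

```text
t 12.62 pos [ 557.  -143.7   12.6] yaw 48.42 tilt [0.0004 0.0006] F [ 0.1 -0.1 -4.1] open mm 15.8 q7 0.14
{"x":-0.0002,"y":-0.0007,"z":0.0008,"wx":-0.0,"wy":-0.0002,"wz":-0.0005,"fingers":-1},  # 1 rows
```

Call:
apply_moves([
  {"x": 0,"y": 0,"z": 0.0015,"wx": 0,"wy": 0,"wz": 0,"fingers": -1},
  {"x": 0,"y": 0,"z": 0.0015,"wx": 0,"wy": 0,"wz": 0,"fingers": -1},
])

```text
clock: 12.88
tool_pos: [0.557, -0.1438, 0.0123]
eef_rot: [0.912, 0.41, 0.0, 0.001]
contact_force: [-3.7, -0.6, 8.9]
opening: 0.176
```

Contact is felt (Fz +9 N) at z ≈ 12.3. Release and rise.

Call:
apply_moves([
  {"x": 0,"y": 0,"z": -0.0005,"wx": 0,"wy": 0,"wz": 0,"fingers": -0.3},
  {"x": 0,"y": 0,"z": 0,"wx": 0,"wy": 0,"wz": 0,"fingers": -0.3},
  {"x": 0,"y": 0,"z": 0,"wx": 0,"wy": 0,"wz": 0,"fingers": -0.3},
  {"x": 0,"y": 0,"z": -0.03,"wx": 0,"wy": 0,"wz": 0,"fingers": -0.3},
  {"x": 0,"y": 0,"z": -0.06,"wx": 0,"wy": 0,"wz": 0,"fingers": -0.3},
  {"x": 0,"y": 0,"z": -0.06,"wx": 0,"wy": 0,"wz": 0,"fingers": -0.3},
])

```text
clock: 13.62
tool_pos: [0.556, -0.1432, 0.1333]
eef_rot: [0.912, 0.41, -0.001, -0.001]
contact_force: [1.0, 0.3, -0.5]
opening: 0.353
```

```bash
python3 - <<'E'
from h import *
where()
p,q=plan(555,-308,130,22.7,-.2,step=50)
E
```

```text
t 13.62 pos [ 556.  -143.2  133.3] yaw 48.47 tilt [-0.0033  0.0005] F [ 1.   0.3 -0.5] open mm 31.1 q7 0.3
{"x":-0.039,"y":0.034,"z":0.001,"wx":-0.0,"wy":0.0,"wz":0.036,"fingers":-0.2},{"x":-0.035,"y":0.038,"z":0.001,"wx":-0.0,"wy":0.0,"wz":0.036,"fingers":-0.2},{"x":-0.03,"y":0.042,"z":0.001,"wx":-0.0,"wy":0.0,"wz":0.036,"fingers":-0.2},{"x":-0.025,"y":0.045,"z":0.001,"wx":-0.0,"wy":0.0,"wz":0.036,"fingers":-0.2},  # 4 rows
```

Call:
apply_moves([
  {"x": -0.039,"y": 0.034,"z": 0.001,"wx": 0,"wy": 0,"wz": 0.036,"fingers": -0.2},
  {"x": -0.035,"y": 0.038,"z": 0.001,"wx": 0,"wy": 0,"wz": 0.036,"fingers": -0.2},
  {"x": -0.03,"y": 0.042,"z": 0.001,"wx": 0,"wy": 0,"wz": 0.036,"fingers": -0.2},
  {"x": -0.02,"y": 0.04,"z": 0.001,"wx": 0,"wy": 0,"wz": 0.034,"fingers": -0.2},
  {"x": 0,"y": 0,"z": 0,"wx": 0,"wy": 0,"wz": 0,"fingers": -0.2},
  {"x": 0,"y": 0,"z": 0,"wx": 0,"wy": 0,"wz": 0,"fingers": -0.2},
])

```text
clock: 14.38
tool_pos: [0.5598, -0.3056, 0.1345]
eef_rot: [0.981, 0.194, 0.003, 0.0]
contact_force: [0.6, 0.1, -0.8]
opening: 0.401
```

```bash
python3 - <<'E'
from h import *
where();M=camera_model('wrist');p,d=snapshot('wrist');print('wrist');bars(d,M)
p,d=snapshot('top');print('top');M=camera_model('top');bars(d,M)
p,q=plan(555.3,-312,60,22.7,-.2,dec=4)
E
```

```text
t 14.38 pos [ 559.8 -305.6  134.5] yaw 22.33 tilt [0.0068 0.0012] F [ 0.6  0.1 -0.8] open mm 35.3 q7 0.25
wrist
[331   0  55  83] z 24.5 [ 583.8 -169.2   64.3   19.5  -41.5] [ 584.6 -169.8] -39.7
[478   0  34  24] z 24.1 [ 666.3 -113.3   23.    16.5   40. ] [ 666.5 -114.5] 25.8
[  0 116  75 126] z 22.3 [ 392.4 -363.4  109.7   37.9  -56.3] [ 393.6 -354.4] -50.7
[242 148  20  91] z 22.8 [ 555.3 -312.9   80.    15.7  -67.7] [ 554.9 -311.1] -67.5
top
[176 126  46  50] z 24.4 [618.2 -67.4 139.5  18.1 -41.5] [618. -67.] -41.6
[208 154  46  51] z 24.4 [ 552.7 -140.5  139.7   17.4  -41.5] [ 552.5 -140.1] -41.6
[121 181  34  24] z 22.9 [523.5  70.4  80.5  18.  -57.4] [523.2  71. ] -58.3
[435 203  37  39] z 19.3 [ 452.5 -635.1  105.6   20.7   41.6] [ 452.7 -635.9] 41.9
{"x":-0.0044,"y":0.0025,"z":0.0466,"wx":0.0003,"wy":-0.001,"wz":-0.001,"fingers":-0.2},{"x":-0.0042,"y":0.0026,"z":0.0466,"wx":0.0003,"wy":-0.001,"wz":-0.001,"fingers":-0.2},  # 2 rows
```

Call:
apply_moves([
  {"x": -0.0044,"y": 0.0025,"z": 0.046,"wx": 0,"wy": -0.001,"wz": -0.001,"fingers": -0.2},
  {"x": -0.006,"y": 0.004,"z": 0.046,"wx": 0,"wy": -0.001,"wz": -0.001,"fingers": -0.2},
  {"x": 0,"y": 0,"z": 0.025,"wx": 0,"wy": 0,"wz": 0,"fingers": -0.2},
  {"x": 0,"y": 0,"z": 0,"wx": 0,"wy": 0,"wz": 0,"fingers": -0.2},
  {"x": 0,"y": 0,"z": 0,"wx": 0,"wy": 0,"wz": 0,"fingers": -0.2},
])

```text
clock: 15.1
tool_pos: [0.5584, -0.3076, 0.0413]
eef_rot: [0.979, 0.202, 0.003, 0.0]
contact_force: [-0.5, -0.5, 0.3]
opening: 0.399
```

```bash
python3 - <<'E'
from h import *
where();p,q=plan(555.3,-312.5,5.5,22.4,-.2,dec=4)
E
```

```text
t 15.1 pos [ 558.4 -307.6   41.3] yaw 23.29 tilt [0.006  0.0006] F [-0.5 -0.5  0.3] open mm 35.1 q7 0.19
{"x":-0.0063,"y":0.004,"z":0.0448,"wx":0.0006,"wy":-0.0018,"wz":0.0049,"fingers":-0.2},  # 1 rows
```

Call:
apply_moves([
  {"x": -0.0065,"y": 0.004,"z": 0.002,"wx": 0.0006,"wy": -0.0018,"wz": 0.0049,"fingers": -0.2},
  {"x": 0,"y": 0,"z": 0.02,"wx": 0,"wy": 0,"wz": 0,"fingers": -0.2},
  {"x": 0,"y": 0,"z": 0.02,"wx": 0,"wy": 0,"wz": 0,"fingers": -0.2},
  {"x": 0,"y": 0,"z": 0,"wx": 0,"wy": 0,"wz": 0,"fingers": -0.2},
  {"x": 0,"y": 0,"z": 0,"wx": 0,"wy": 0,"wz": 0,"fingers": -0.2},
])

```text
clock: 15.72
tool_pos: [0.556, -0.3134, 0.0074]
eef_rot: [0.981, 0.194, 0.001, 0.001]
contact_force: [-0.1, -0.0, 1.3]
opening: 0.4
```

```bash
python3 - <<'E'
from h import *
where();p,q=plan(555.3,-312.5,5.5,22.4,-.2,dec=4)
E
```

```text
t 15.72 pos [ 556.  -313.4    7.4] yaw 22.33 tilt [ 0.0027 -0.0011] F [-0.1 -0.   1.3] open mm 35.2 q7 0.16
{"x":-0.0005,"y":-0.0013,"z":0.0023,"wx":0.0007,"wy":-0.0007,"wz":-0.0004,"fingers":-0.2},  # 1 rows
```

Well placed; grip, then lift.

Call:
apply_moves([
  {"x": 0,"y": -0.0013,"z": 0.001,"wx": 0,"wy": 0,"wz": 0,"fingers": -1},
  {"x": 0,"y": 0,"z": 0,"wx": 0,"wy": 0,"wz": 0,"fingers": -1},
  {"x": 0,"y": 0,"z": 0,"wx": 0,"wy": 0,"wz": 0,"fingers": -1},
  {"x": 0,"y": 0,"z": 0,"wx": 0,"wy": 0,"wz": 0,"fingers": -1},
  {"x": 0,"y": 0,"z": 0,"wx": 0,"wy": 0,"wz": 0,"fingers": -1},
], force=40)

```text
clock: 16.35
tool_pos: [0.5557, -0.3124, 0.0069]
eef_rot: [0.981, 0.194, 0.001, 0.001]
contact_force: [0.5, 0.8, -0.8]
opening: 0.172
```

```bash
python3 - <<'E'
from h import *
where();s=get_state();x,y,_=s['tool_pos']*1000
p,q=plan(x,y,90,22.4,-1,step=45)
p,q=plan(635,-146,90,-41.5,-1,step=50,p=p,q=q)
E
```

```text
t 16.35 pos [ 555.7 -312.4    6.9] yaw 22.33 tilt [ 0.003  -0.0013] F [ 0.5  0.8 -0.8] open mm 15.2 q7 0.15
{"x":0.0,"y":0.0,"z":-0.052,"wx":0.0,"wy":-0.0,"wz":-0.0,"fingers":-1},{"x":0.0,"y":0.0,"z":-0.052,"wx":0.0,"wy":-0.0,"wz":-0.0,"fingers":-1},  # 2 rows
{"x":0.024,"y":-0.022,"z":0.0,"wx":0.0,"wy":0.0,"wz":0.051,"fingers":-1},{"x":0.021,"y":-0.026,"z":0.0,"wx":0.0,"wy":0.0,"wz":0.051,"fingers":-1},{"x":0.016,"y":-0.029,"z":0.0,"wx":0.0,"wy":0.0,"wz":0.051,"fingers":-1},{"x":0.012,"y":-0.031,"z":0.0,"wx":0.0,"wy":0.0,"wz":0.051,"fingers":-1},{"x":0.006,"y":-0.032,"z":0.0,"wx":0.0,"wy":0.0,"wz":0.051,"fingers":-1},{"x":0.001,"y":-0.033,"z":0.0,"wx":0.0,"wy":0.0,"wz":0.051,"fingers":-1},{"x":-0.004,"y":-0.033,"z":0.0,"wx":0.0,"wy":0.0,"wz":0.051,"fingers":-1},  # 7 rows
```

Call:
apply_moves([
  {"x": 0,"y": 0,"z": -0.052,"wx": 0,"wy": 0,"wz": 0,"fingers": -1},
  {"x": 0,"y": 0,"z": -0.052,"wx": 0,"wy": 0,"wz": 0,"fingers": -1},
  {"x": 0.024,"y": -0.022,"z": 0,"wx": 0,"wy": 0,"wz": 0.051,"fingers": -1},
  {"x": 0.021,"y": -0.026,"z": 0,"wx": 0,"wy": 0,"wz": 0.051,"fingers": -1},
  {"x": 0.016,"y": -0.029,"z": 0,"wx": 0,"wy": 0,"wz": 0.051,"fingers": -1},
  {"x": 0.012,"y": -0.031,"z": 0,"wx": 0,"wy": 0,"wz": 0.051,"fingers": -1},
  {"x": 0.006,"y": -0.032,"z": 0,"wx": 0,"wy": 0,"wz": 0.051,"fingers": -1},
  {"x": 0.001,"y": -0.033,"z": 0,"wx": 0,"wy": 0,"wz": 0.051,"fingers": -1},
])

```text
clock: 17.35
tool_pos: [0.6237, -0.1694, 0.0902]
eef_rot: [0.954, -0.3, -0.001, 0.001]
contact_force: [-0.0, -0.0, -2.0]
opening: 0.176
```

```bash
python3 - <<'E'
from h import *
where()
p,q=plan(635,-147,80,-41.5,-1,step=50)
E
```

```text
t 17.35 pos [ 623.7 -169.4   90.2] yaw -34.87 tilt [-0.0024 -0.0006] F [-0. -0. -2.] open mm 15.5 q7 -0.77
{"x":-0.004,"y":-0.031,"z":0.013,"wx":0.001,"wy":0.0,"wz":0.037,"fingers":-1},  # 1 rows
```

Call:
apply_moves([
  {"x": -0.004,"y": -0.022,"z": 0.007,"wx": 0,"wy": 0,"wz": 0.028,"fingers": -1},
  {"x": 0,"y": 0,"z": 0,"wx": 0,"wy": 0,"wz": 0,"fingers": -1},
  {"x": 0,"y": 0,"z": 0,"wx": 0,"wy": 0,"wz": 0,"fingers": -1},
  {"x": 0,"y": 0,"z": 0,"wx": 0,"wy": 0,"wz": 0,"fingers": -1},
])

```text
clock: 17.85
tool_pos: [0.6311, -0.1506, 0.0843]
eef_rot: [0.94, -0.34, -0.002, 0.0]
contact_force: [-0.1, 0.2, -1.8]
opening: 0.178
```

```bash
python3 - <<'E'
from h import *
where();M=camera_model('wrist');p,d=snapshot('wrist');bars(d,M);print('held');bars(d,M,.035,.13)
np.savez('w3.npz',p=p,d=d,K=M['camera_matrix'],T=M['world_from_camera']);cv2.imwrite('pics/w3.png',p[:,:,::-1])
p,q=plan(635,-147,50,-41.5,-1,dec=4)
E
```

```text
t 17.85 pos [ 631.1 -150.6   84.3] yaw -39.73 tilt [-0.0033  0.0004] F [-0.1  0.2 -1.8] open mm 15.7 q7 -0.86
[ 58 112 221  32] z 24.7 [621.8 -69.2 141.1  16.6 -41.5] [621.8 -69.1] -41.5
[ 78 246 132  27] z 22.6 [ 541.1 -125.2   96.3   21.2  -39.6] [ 528.9 -111.5] -33.4
held
[246 328  32  10] z 100.1 [ 566.4 -229.7   24.5    8.5  -39.6] [ 566.4 -229.6] -39.3
{"x":0.0008,"y":-0.0072,"z":0.0428,"wx":0.0007,"wy":0.0009,"wz":0.0096,"fingers":-1},  # 1 rows
```

View pics/w3.png

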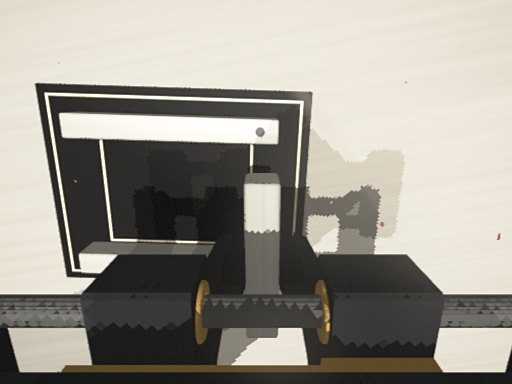

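```bash
python3 - <<'E'
from h import *
f=np.load('w3.npz');M=dict(camera_matrix=f['K'],world_from_camera=f['T']);w=cloud(f['d'],M)
h=(w[...,2]>.085)&(w[...,2]<.115)&(f['d']>.1);h[:,:230]=0;h[:,295:]=0;h[:150]=0;h[240:]=0
t=np.array([631.1,-150.6]);k=np.radians(-39.73);X=np.array([np.cos(k),np.sin(k)]);Y=np.array([np.sin(k),-np.cos(k)])
v=w[h]*1000;r=v[:,:2]-t;print("z",np.median(v[:,2]),"x",np.percentile(r@X,[1,50,99]),"y",np.percentile(r@Y,[0,.5,2,5]))
# longs in mat frame: top points
k=np.radians(-41.5);A=np.array([np.cos(k),np.sin(k)]);B=np.array([-A[1],A[0]])
m=(w[...,2]>.021)&(w[...,2]<.029)&(f['d']>.1);v=w[m][:,:2]*1000-[588.7,-105.1];x=v@A;y=v@B
for lo,hi in((30,65),(-65,-30)):
    k=(y>lo)&(y<hi)&(abs(x)<80);print("long y",np.percentile(y[k],[1,50,99]),"x",np.percentile(x[k],[1,99]),k.sum())
E
```

```text
z 99.99758010717858 x [-12.4464173    0.87191166  15.10399877] y [-40.22212973 -40.0743557  -39.95698423 -39.81261294]
long y [40.95225979 49.01308902 56.63602527] x [-66.47728122  69.95720451] 5528
long y [-57.18169173 -46.06918882 -41.20913888] x [-68.56048191  -1.65671682] 705
```

Call:
apply_moves([
  {"x": 0.001,"y": -0.0072,"z": 0.02,"wx": 0,"wy": 0.001,"wz": 0.0096,"fingers": -1},
  {"x": 0,"y": 0,"z": 0.02,"wx": 0,"wy": 0,"wz": 0,"fingers": -1},
  {"x": 0,"y": 0,"z": 0.005,"wx": 0,"wy": 0,"wz": 0,"fingers": -1},
  {"x": 0,"y": 0,"z": 0,"wx": 0,"wy": 0,"wz": 0,"fingers": -1},
  {"x": 0,"y": 0,"z": 0,"wx": 0,"wy": 0,"wz": 0,"fingers": -1},
])

```text
clock: 18.52
tool_pos: [0.6344, -0.1485, 0.0447]
eef_rot: [0.935, -0.356, -0.001, 0.002]
contact_force: [0.2, -1.1, -1.7]
opening: 0.176
```

```bash
python3 - <<'E'
from h import *
where()
p,q=plan(635.1,-146.7,36,-41.5,-1,dec=4)
E
```

```text
t 18.52 pos [ 634.4 -148.5   44.7] yaw -41.69 tilt [-0.0028 -0.0024] F [ 0.2 -1.1 -1.7] open mm 15.5 q7 -0.9
{"x":-0.0009,"y":-0.0024,"z":0.0109,"wx":0.0012,"wy":0.0002,"wz":-0.0011,"fingers":-1},  # 1 rows
```

Call:
apply_moves([
  {"x": -0.0009,"y": -0.0028,"z": 0.005,"wx": 0.0012,"wy": 0,"wz": -0.001,"fingers": -1},
  {"x": 0,"y": 0,"z": 0.005,"wx": 0,"wy": 0,"wz": 0,"fingers": -1},
  {"x": 0,"y": 0,"z": 0,"wx": 0,"wy": 0,"wz": 0,"fingers": -1},
  {"x": 0,"y": 0,"z": 0,"wx": 0,"wy": 0,"wz": 0,"fingers": -1},
])

```text
clock: 19.02
tool_pos: [0.6361, -0.1463, 0.037]
eef_rot: [0.935, -0.354, 0.001, -0.001]
contact_force: [0.6, -0.2, -1.7]
opening: 0.178
```

```bash
python3 - <<'E'
from h import *
where()
p,q=plan(635.1,-146.7,36,-41.5,-1,dec=4)
E
```

```text
t 19.02 pos [ 636.1 -146.3   37. ] yaw -41.5 tilt [0.0016 0.0005] F [ 0.6 -0.2 -1.7] open mm 15.7 q7 -0.91
{"x":-0.0006,"y":0.0012,"z":0.0013,"wx":-0.0005,"wy":-0.0003,"wz":0.0,"fingers":-1},  # 1 rows
```

Call:
apply_moves([
  {"x": -0.0006,"y": 0.0013,"z": 0.003,"wx": 0,"wy": 0,"wz": 0,"fingers": -1},
  {"x": 0,"y": 0,"z": 0.006,"wx": 0,"wy": 0,"wz": 0,"fingers": -1},
  {"x": 0,"y": 0,"z": 0.006,"wx": 0,"wy": 0,"wz": 0,"fingers": -1},
  {"x": 0,"y": 0,"z": 0,"wx": 0,"wy": 0,"wz": 0,"fingers": -1},
])

```text
clock: 19.52
tool_pos: [0.6348, -0.1469, 0.0241]
eef_rot: [0.935, -0.354, 0.001, -0.0]
contact_force: [-0.1, -0.4, -1.7]
opening: 0.176
```

```bash
python3 - <<'E'
from h import *
where()
p,q=plan(635.1,-146.7,9,-41.5,-1,dec=4)
E
```

```text
t 19.52 pos [ 634.8 -146.9   24.1] yaw -41.51 tilt [0.0014 0.0004] F [-0.1 -0.4 -1.7] open mm 15.5 q7 -0.91
{"x":0.0,"y":-0.0004,"z":0.0189,"wx":-0.0004,"wy":-0.0002,"wz":-0.0,"fingers":-1},  # 1 rows
```

Underside is at 17 mm, already between the rulers without contact. Continue down.

Call:
apply_moves([
  {"x": 0,"y": -0.0003,"z": 0.006,"wx": 0,"wy": 0,"wz": 0,"fingers": -1},
  {"x": 0,"y": 0,"z": 0.007,"wx": 0,"wy": 0,"wz": 0,"fingers": -1},
  {"x": 0,"y": 0,"z": 0.003,"wx": 0,"wy": 0,"wz": 0,"fingers": -1},
  {"x": 0,"y": 0,"z": 0.0015,"wx": 0,"wy": 0,"wz": 0,"fingers": -1},
])

```text
clock: 20.02
tool_pos: [0.6351, -0.1466, 0.0091]
eef_rot: [0.935, -0.354, 0.001, -0.0]
contact_force: [0.4, 0.8, -1.6]
opening: 0.176
```

```bash
python3 - <<'E'
from h import *
where()
p,q=plan(635.1,-146.7,9,-41.5,-1,dec=4)
E
```

```text
t 20.02 pos [ 635.1 -146.6    9.1] yaw -41.5 tilt [0.0015 0.0005] F [ 0.4  0.8 -1.6] open mm 15.5 q7 -0.92
{"x":-0.0,"y":0.0001,"z":0.0001,"wx":-0.0004,"wy":-0.0003,"wz":-0.0,"fingers":-1},  # 1 rows
```

Call:
apply_moves([
  {"x": 0,"y": 0,"z": 0.0008,"wx": 0,"wy": 0,"wz": 0,"fingers": -1},
  {"x": 0,"y": 0,"z": 0,"wx": 0,"wy": 0,"wz": 0,"fingers": -0.3},
  {"x": 0,"y": 0,"z": 0,"wx": 0,"wy": 0,"wz": 0,"fingers": -0.3},
  {"x": 0,"y": 0,"z": 0,"wx": 0,"wy": 0,"wz": 0,"fingers": -0.3},
  {"x": 0,"y": 0,"z": -0.03,"wx": 0,"wy": 0,"wz": 0,"fingers": -0.3},
  {"x": 0,"y": 0,"z": -0.06,"wx": 0,"wy": 0,"wz": 0,"fingers": -0.3},
  {"x": 0,"y": 0,"z": -0.06,"wx": 0,"wy": 0,"wz": 0,"fingers": -0.3},
])

```text
clock: 20.9
tool_pos: [0.634, -0.1464, 0.1325]
eef_rot: [0.935, -0.354, -0.001, -0.0]
contact_force: [0.2, -0.2, 0.7]
opening: 0.353
```

```bash
python3 - <<'E'
from h import *
where();
p,q=plan(526.4,68.6,130,31.6,-.2,step=50)
E
```

```text
t 20.9 pos [ 634.  -146.4  132.5] yaw -41.47 tilt [-0.0014  0.0008] F [ 0.2 -0.2  0.7] open mm 31.0 q7 -0.86
{"x":-0.035,"y":-0.014,"z":0.0,"wx":-0.0,"wy":0.0,"wz":-0.051,"fingers":-0.2},{"x":-0.032,"y":-0.019,"z":0.0,"wx":-0.0,"wy":0.0,"wz":-0.051,"fingers":-0.2},{"x":-0.029,"y":-0.024,"z":0.0,"wx":-0.0,"wy":0.0,"wz":-0.051,"fingers":-0.2},{"x":-0.024,"y":-0.029,"z":0.0,"wx":-0.0,"wy":0.0,"wz":-0.051,"fingers":-0.2},{"x":-0.02,"y":-0.032,"z":0.0,"wx":-0.0,"wy":0.0,"wz":-0.051,"fingers":-0.2},{"x":-0.014,"y":-0.035,"z":0.0,"wx":-0.0,"wy":0.0,"wz":-0.051,"fingers":-0.2},{"x":-0.009,"y":-0.037,"z":0.0,"wx":-0.0,"wy":0.0,"wz":-0.051,"fingers":-0.2},{"x":-0.003,"y":-0.037,"z":0.0,"wx":-0.0,"wy":0.0,"wz":-0.051,"fingers":-0.2},  # 8 rows
```

Call:
apply_moves([
  {"x": -0.035,"y": -0.014,"z": 0,"wx": 0,"wy": 0,"wz": -0.051,"fingers": -0.2},
  {"x": -0.032,"y": -0.019,"z": 0,"wx": 0,"wy": 0,"wz": -0.051,"fingers": -0.2},
  {"x": -0.029,"y": -0.024,"z": 0,"wx": 0,"wy": 0,"wz": -0.051,"fingers": -0.2},
  {"x": -0.024,"y": -0.029,"z": 0,"wx": 0,"wy": 0,"wz": -0.051,"fingers": -0.2},
  {"x": -0.02,"y": -0.032,"z": 0,"wx": 0,"wy": 0,"wz": -0.051,"fingers": -0.2},
  {"x": -0.014,"y": -0.035,"z": 0,"wx": 0,"wy": 0,"wz": -0.051,"fingers": -0.2},
  {"x": -0.009,"y": -0.037,"z": 0,"wx": 0,"wy": 0,"wz": -0.051,"fingers": -0.2},
  {"x": -0.003,"y": -0.025,"z": 0,"wx": 0,"wy": 0,"wz": -0.045,"fingers": -0.2},
])

```text
clock: 21.9
tool_pos: [0.5322, 0.06, 0.1503]
eef_rot: [0.959, 0.283, 0.013, 0.008]
contact_force: [0.0, 1.0, 0.8]
opening: 0.403
```

Call:
apply_moves([
  {"x": 0,"y": 0,"z": 0,"wx": 0,"wy": 0,"wz": 0,"fingers": -0.2},
  {"x": 0,"y": 0,"z": 0,"wx": 0,"wy": 0,"wz": 0,"fingers": -0.2},
  {"x": 0,"y": 0,"z": 0,"wx": 0,"wy": 0,"wz": 0,"fingers": -0.2},
])

```text
clock: 22.28
tool_pos: [0.5338, 0.0591, 0.1531]
eef_rot: [0.96, 0.281, 0.015, 0.009]
contact_force: [1.1, 0.7, 0.1]
opening: 0.401
```

```bash
python3 - <<'E'
from h import *
where();M=camera_model('wrist');p,d=snapshot('wrist');print('wrist');bars(d,M)
p,d=snapshot('top');print('top');M=camera_model('top');bars(d,M)
p,q=plan(526.4,68.6,60,31.6,-.2,dec=4)
E
```

```text
t 22.27 pos [533.8  59.1 153.1] yaw 32.65 tilt [ 0.0345 -0.0083] F [1.1 0.7 0.1] open mm 35.3 q7 -0.33
wrist
[248 121  19  89] z 22.7 [526.7  69.1  79.9  15.7 -58.1] [525.8  70.2] -58.1
[  0 167  59  65] z 21.1 [373.6 -58.7  61.9  34.9 -37. ] [374.6 -53. ] -33.2
[236 262  26  32] z 24.6 [580.7 -32.8  38.5  17.6 -41.5] [580.4 -32. ] -40.4
top
[432 202  40  40] z 19.3 [ 456.7 -631.9  116.1   19.9   41.6] [ 453.7 -634.9] 42.3
[396 249  61  27] z 18.3 [ 368.5 -571.6  141.    13.1   67. ] [ 365.  -575.3] 67.4
[393 342  68  15] z 17.3 [ 181.4 -562.3  143.9   17.5   84.1] [ 180.7 -561.8] 83.9
{"x":-0.002,"y":-0.0089,"z":0.0578,"wx":0.004,"wy":-0.0039,"wz":0.003,"fingers":-0.2},{"x":-0.0014,"y":-0.0081,"z":0.0579,"wx":0.004,"wy":-0.0039,"wz":0.003,"fingers":-0.2},  # 2 rows
```

Call:
apply_moves([
  {"x": -0.002,"y": -0.009,"z": 0.05,"wx": 0.004,"wy": -0.0039,"wz": 0.002,"fingers": -0.2},
  {"x": -0.002,"y": -0.008,"z": 0.05,"wx": 0.004,"wy": -0.0039,"wz": 0.002,"fingers": -0.2},
  {"x": 0,"y": 0,"z": 0.03,"wx": 0,"wy": 0,"wz": 0,"fingers": -0.2},
  {"x": 0,"y": 0,"z": 0,"wx": 0,"wy": 0,"wz": 0,"fingers": -0.2},
  {"x": 0,"y": 0,"z": 0,"wx": 0,"wy": 0,"wz": 0,"fingers": -0.2},
])

```text
clock: 23.0
tool_pos: [0.5286, 0.0663, 0.0467]
eef_rot: [0.962, 0.271, 0.001, 0.001]
contact_force: [-0.3, 0.1, 0.2]
opening: 0.404
```

```bash
python3 - <<'E'
from h import *
where()
p,q=plan(526.7,69.1,6,31.9,-.2,dec=4)
E
```

```text
t 23.0 pos [528.6  66.3  46.7] yaw 31.48 tilt [ 0.0031 -0.0007] F [-0.3  0.1  0.2] open mm 35.6 q7 -0.49
{"x":-0.0003,"y":-0.0043,"z":0.0508,"wx":0.0007,"wy":-0.0007,"wz":-0.0023,"fingers":-0.2},  # 1 rows
```

Call:
apply_moves([
  {"x": 0,"y": -0.0045,"z": 0.022,"wx": 0,"wy": 0,"wz": -0.0023,"fingers": -0.2},
  {"x": 0,"y": 0,"z": 0.02,"wx": 0,"wy": 0,"wz": 0,"fingers": -0.2},
  {"x": 0,"y": 0,"z": 0.006,"wx": 0,"wy": 0,"wz": 0,"fingers": -0.2},
  {"x": 0,"y": 0,"z": 0,"wx": 0,"wy": 0,"wz": 0,"fingers": -0.2},
  {"x": 0,"y": 0,"z": 0,"wx": 0,"wy": 0,"wz": 0,"fingers": -0.2},
])

```text
clock: 23.62
tool_pos: [0.5302, 0.0691, 0.0107]
eef_rot: [0.962, 0.273, 0.005, 0.001]
contact_force: [0.1, -0.1, 0.7]
opening: 0.402
```

```bash
python3 - <<'E'
from h import *
where()
p,q=plan(526.7,69.1,6,31.9,-.2,dec=4)
E
```

```text
t 23.62 pos [530.2  69.1  10.7] yaw 31.74 tilt [0.0102 0.0006] F [ 0.1 -0.1  0.7] open mm 35.4 q7 -0.56
{"x":-0.0038,"y":-0.0023,"z":0.0059,"wx":0.0015,"wy":-0.0029,"wz":-0.0009,"fingers":-0.2},  # 1 rows
```

Call:
apply_moves([
  {"x": -0.0045,"y": -0.0025,"z": 0.004,"wx": 0.0015,"wy": -0.003,"wz": -0.0009,"fingers": -0.2},
  {"x": 0,"y": 0,"z": 0.001,"wx": 0,"wy": 0,"wz": 0,"fingers": -0.2},
  {"x": 0,"y": 0,"z": 0,"wx": 0,"wy": 0,"wz": 0,"fingers": -0.2},
])

```text
clock: 24.0
tool_pos: [0.5262, 0.0688, 0.0071]
eef_rot: [0.962, 0.275, -0.0, 0.0]
contact_force: [-0.4, -0.0, -0.1]
opening: 0.398
```

```bash
python3 - <<'E'
from h import *
where()
p,q=plan(526.7,69.1,6,31.9,-.2,dec=4)
E
```

```text
t 24.0 pos [526.2  68.8   7.1] yaw 31.88 tilt [-0.     -0.0001] F [-0.4 -0.  -0.1] open mm 35.0 q7 -0.56
{"x":0.0007,"y":0.0,"z":0.0014,"wx":0.0,"wy":0.0,"wz":-0.0001,"fingers":-0.2},  # 1 rows
```

Call:
apply_moves([
  {"x": 0.0006,"y": 0,"z": 0.001,"wx": 0,"wy": 0,"wz": 0,"fingers": -1},
  {"x": 0,"y": 0,"z": 0,"wx": 0,"wy": 0,"wz": 0,"fingers": -1},
  {"x": 0,"y": 0,"z": 0,"wx": 0,"wy": 0,"wz": 0,"fingers": -1},
  {"x": 0,"y": 0,"z": 0,"wx": 0,"wy": 0,"wz": 0,"fingers": -1},
  {"x": 0,"y": 0,"z": 0,"wx": 0,"wy": 0,"wz": 0,"fingers": -1},
], force=40)

```text
clock: 24.62
tool_pos: [0.5266, 0.069, 0.0063]
eef_rot: [0.962, 0.275, -0.0, 0.0]
contact_force: [-0.2, 0.3, 0.3]
opening: 0.179
```

```bash
python3 - <<'E'
from h import *
where();s=get_state();print(s['q'].round(2));x,y,_=s['tool_pos']*1000
p,q=plan(x,y,90,31.9,-1,step=45)
p,q=plan(542.1,-64.3,90,-41.5,-1,step=50,p=p,q=q)
E
```

```text
t 24.62 pos [526.6  69.    6.3] yaw 31.89 tilt [-0.     -0.0002] F [-0.2  0.3  0.3] open mm 15.8 q7 -0.56
[-0.01  0.98 -0.35  1.97  0.94  0.36 -0.56]
{"x":-0.0,"y":0.0,"z":-0.052,"wx":0.0,"wy":0.0,"wz":-0.0,"fingers":-1},{"x":-0.0,"y":0.0,"z":-0.052,"wx":0.0,"wy":0.0,"wz":-0.0,"fingers":-1},  # 2 rows
{"x":-0.009,"y":0.019,"z":0.0,"wx":0.0,"wy":0.0,"wz":0.051,"fingers":-1},{"x":-0.006,"y":0.02,"z":0.0,"wx":0.0,"wy":0.0,"wz":0.051,"fingers":-1},{"x":-0.003,"y":0.021,"z":0.0,"wx":0.0,"wy":0.0,"wz":0.051,"fingers":-1},{"x":0.001,"y":0.021,"z":0.0,"wx":0.0,"wy":0.0,"wz":0.051,"fingers":-1},{"x":0.004,"y":0.021,"z":0.0,"wx":0.0,"wy":0.0,"wz":0.051,"fingers":-1},{"x":0.007,"y":0.02,"z":0.0,"wx":0.0,"wy":0.0,"wz":0.051,"fingers":-1},{"x":0.01,"y":0.018,"z":0.0,"wx":0.0,"wy":0.0,"wz":0.051,"fingers":-1},{"x":0.013,"y":0.016,"z":0.0,"wx":0.0,"wy":0.0,"wz":0.051,"fingers":-1},  # 8 rows
```

Call:
apply_moves([
  {"x": 0,"y": 0,"z": -0.052,"wx": 0,"wy": 0,"wz": 0,"fingers": -1},
  {"x": 0,"y": 0,"z": -0.052,"wx": 0,"wy": 0,"wz": 0,"fingers": -1},
  {"x": -0.009,"y": 0.019,"z": 0,"wx": 0,"wy": 0,"wz": 0.051,"fingers": -1},
  {"x": -0.006,"y": 0.02,"z": 0,"wx": 0,"wy": 0,"wz": 0.051,"fingers": -1},
  {"x": -0.003,"y": 0.021,"z": 0,"wx": 0,"wy": 0,"wz": 0.051,"fingers": -1},
  {"x": 0.001,"y": 0.021,"z": 0,"wx": 0,"wy": 0,"wz": 0.051,"fingers": -1},
  {"x": 0.004,"y": 0.021,"z": 0,"wx": 0,"wy": 0,"wz": 0.051,"fingers": -1},
  {"x": 0.007,"y": 0.02,"z": 0,"wx": 0,"wy": 0,"wz": 0.051,"fingers": -1},
])

```text
clock: 25.62
tool_pos: [0.5339, -0.0332, 0.0899]
eef_rot: [0.977, -0.214, -0.003, -0.0]
contact_force: [-0.1, 0.3, -1.7]
opening: 0.176
```

```bash
python3 - <<'E'
from h import *
where();print(get_state()['q'].round(2))
p,q=plan(541.8,-64.1,85,-41.5,-1,step=50)
E
```

```text
t 25.62 pos [533.9 -33.2  89.9] yaw -24.76 tilt [-0.0057  0.0014] F [-0.1  0.3 -1.7] open mm 15.5 q7 -0.95
[ 0.16  0.82 -0.3   1.95  0.51  0.46 -0.95]
{"x":0.013,"y":0.015,"z":0.003,"wx":0.0,"wy":0.001,"wz":0.047,"fingers":-1},{"x":0.015,"y":0.013,"z":0.003,"wx":0.0,"wy":0.001,"wz":0.047,"fingers":-1},  # 2 rows
```

Call:
apply_moves([
  {"x": 0.013,"y": 0.015,"z": 0.003,"wx": 0,"wy": 0.001,"wz": 0.047,"fingers": -1},
  {"x": 0.013,"y": 0.008,"z": 0.003,"wx": 0,"wy": 0.001,"wz": 0.037,"fingers": -1},
  {"x": 0,"y": 0,"z": 0,"wx": 0,"wy": 0,"wz": 0,"fingers": -1},
  {"x": 0,"y": 0,"z": 0,"wx": 0,"wy": 0,"wz": 0,"fingers": -1},
  {"x": 0,"y": 0,"z": 0,"wx": 0,"wy": 0,"wz": 0,"fingers": -1},
])

```text
clock: 26.25
tool_pos: [0.5415, -0.0607, 0.0838]
eef_rot: [0.939, -0.344, -0.002, 0.002]
contact_force: [0.1, 1.1, -2.2]
opening: 0.176
```

```bash
cat >> h.py <<'E'
def frame(d,M):
    "held ruler's far end in the tool frame; long rulers' tops in the mat frame"
    s=get_state();w=cloud(d,M);t=s["tool_pos"]*1000;m=R.from_quat(s["eef_rot"]).as_matrix();X,Y=m[:2,0],m[:2,1]
    z=w[...,2]*1000-t[2];h=(z>8)&(z<24)&(d>.1);h[:,:230]=0;h[:,295:]=0;h[:150]=0;h[240:]=0
    r=w[h][:,:2]*1000-t[:2]
    if len(r):print("held y end",np.percentile(r@Y,[.5,5]).round(1))
    k=np.radians(-41.5);A=np.array([np.cos(k),np.sin(k)]);B=np.array([-A[1],A[0]])
    m=(w[...,2]>.021)&(w[...,2]<.029)&(d>.1);v=w[m][:,:2]*1000-[588.7,-105.1];x=v@A;y=v@B
    for lo,hi in((38,65),(-65,-38)):
        for a,b in((-75,-30),(-30,30),(30,75)):
            k=(y>lo)&(y<hi)&(x>a)&(x<b)
            if k.sum()>50:print("long y",np.percentile(y[k],[1,50,99]).round(1),"x",np.percentile(x[k],[1,99]).round(1),k.sum())
E
python3 - <<'E'
from h import *
where();M=camera_model('wrist');p,d=snapshot('wrist');frame(d,M);bars(d,M);cv2.imwrite('pics/w4.png',p[:,:,::-1])
p,q=plan(541.8,-64.1,45,-41.5,-1,dec=4)
E
```

```text
t 26.25 pos [541.5 -60.7  83.8] yaw -40.22 tilt [-0.0043 -0.0022] F [ 0.1  1.1 -2.2] open mm 15.5 q7 -1.08
held y end [-40.7 -40.3]
long y [41.1 49.1 56.7] x [-67.9 -30.4] 1482
long y [41.1 49.2 56.7] x [-29.3  29.3] 2309
long y [38.3 48.8 56.8] x [30.4 70.6] 1662
long y [-54.7 -43.6 -38. ] x [55.3 70.7] 285
{"x":0.0032,"y":0.0029,"z":0.0485,"wx":0.0014,"wy":0.0006,"wz":0.0071,"fingers":-1},  # 1 rows
```

View pics/w4.png

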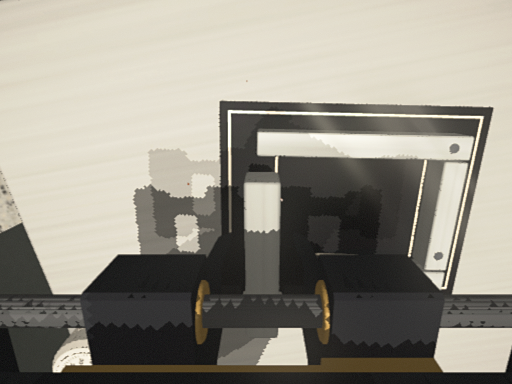

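Call:
apply_moves([
  {"x": 0.0032,"y": 0.003,"z": 0.02,"wx": 0.0014,"wy": 0,"wz": 0.0071,"fingers": -1},
  {"x": 0,"y": 0,"z": 0.02,"wx": 0,"wy": 0,"wz": 0,"fingers": -1},
  {"x": 0,"y": 0,"z": 0.005,"wx": 0,"wy": 0,"wz": 0,"fingers": -1},
  {"x": 0,"y": 0,"z": 0,"wx": 0,"wy": 0,"wz": 0,"fingers": -1},
  {"x": 0,"y": 0,"z": 0,"wx": 0,"wy": 0,"wz": 0,"fingers": -1},
])

```text
clock: 26.92
tool_pos: [0.5423, -0.062, 0.047]
eef_rot: [0.936, -0.352, -0.001, -0.001]
contact_force: [-0.1, -0.4, -2.9]
opening: 0.176
```

```bash
python3 - <<'E'
from h import *
where()
p,q=plan(541.5,-64.4,36,-41.5,-1,dec=4)
E
```

```text
t 26.93 pos [542.3 -62.   47. ] yaw -41.24 tilt [-0.0003  0.0029] F [-0.1 -0.4 -2.9] open mm 15.5 q7 -1.11
{"x":0.0012,"y":0.003,"z":0.0137,"wx":-0.0006,"wy":0.0007,"wz":0.0014,"fingers":-1},  # 1 rows
```

Call:
apply_moves([
  {"x": 0.0012,"y": 0.0032,"z": 0.005,"wx": -0.0006,"wy": 0.0007,"wz": 0.0014,"fingers": -1},
  {"x": 0,"y": 0,"z": 0.006,"wx": 0,"wy": 0,"wz": 0,"fingers": -1},
  {"x": 0,"y": 0,"z": 0,"wx": 0,"wy": 0,"wz": 0,"fingers": -1},
  {"x": 0,"y": 0,"z": 0,"wx": 0,"wy": 0,"wz": 0,"fingers": -1},
])

```text
clock: 27.42
tool_pos: [0.5419, -0.0648, 0.0383]
eef_rot: [0.935, -0.354, 0.001, -0.0]
contact_force: [0.1, -0.2, -3.1]
opening: 0.175
```

```bash
python3 - <<'E'
from h import *
where()
p,q=plan(541.5,-64.4,36,-41.5,-1,dec=4)
E
```

```text
t 27.43 pos [541.9 -64.8  38.3] yaw -41.51 tilt [ 0.0016 -0.0003] F [ 0.1 -0.2 -3.1] open mm 15.4 q7 -1.12
{"x":-0.0007,"y":-0.0,"z":0.0029,"wx":-0.0003,"wy":-0.0004,"wz":-0.0,"fingers":-1},  # 1 rows
```

Call:
apply_moves([
  {"x": -0.0005,"y": 0,"z": 0.006,"wx": 0,"wy": 0,"wz": 0,"fingers": -1},
  {"x": 0,"y": 0,"z": 0.006,"wx": 0,"wy": 0,"wz": 0,"fingers": -1},
  {"x": 0,"y": 0,"z": 0.006,"wx": 0,"wy": 0,"wz": 0,"fingers": -1},
  {"x": 0,"y": 0,"z": 0,"wx": 0,"wy": 0,"wz": 0,"fingers": -1},
])

```text
clock: 27.92
tool_pos: [0.5416, -0.0644, 0.0228]
eef_rot: [0.935, -0.354, 0.001, -0.0]
contact_force: [0.1, 0.0, -2.2]
opening: 0.179
```

```bash
python3 - <<'E'
from h import *
where()
p,q=plan(541.5,-64.4,9,-41.5,-1,dec=4)
E
```

```text
t 27.93 pos [541.6 -64.4  22.8] yaw -41.51 tilt [ 0.0016 -0.0001] F [ 0.1  0.  -2.2] open mm 15.7 q7 -1.13
{"x":-0.0001,"y":0.0001,"z":0.0172,"wx":-0.0003,"wy":-0.0004,"wz":-0.0,"fingers":-1},  # 1 rows
```

Call:
apply_moves([
  {"x": 0,"y": 0,"z": 0.006,"wx": 0,"wy": 0,"wz": 0,"fingers": -1},
  {"x": 0,"y": 0,"z": 0.006,"wx": 0,"wy": 0,"wz": 0,"fingers": -1},
  {"x": 0,"y": 0,"z": 0.004,"wx": 0,"wy": 0,"wz": 0,"fingers": -1},
  {"x": 0,"y": 0,"z": 0.001,"wx": 0,"wy": 0,"wz": 0,"fingers": -1},
])

```text
clock: 28.42
tool_pos: [0.5417, -0.0643, 0.0083]
eef_rot: [0.935, -0.354, 0.001, -0.0]
contact_force: [-1.3, 0.3, 6.2]
opening: 0.175
```

```bash
python3 -c "
from h import *
where()"
```

```text
t 28.43 pos [541.7 -64.3   8.3] yaw -41.5 tilt [ 0.0016 -0.0001] F [-1.3  0.3  6.2] open mm 15.4 q7 -1.13
```

Seated on the mat. Release, rise and back away toward the start side so the top camera sees everything.

Call:
apply_moves([
  {"x": 0,"y": 0,"z": -0.0003,"wx": 0,"wy": 0,"wz": 0,"fingers": -0.3},
  {"x": 0,"y": 0,"z": 0,"wx": 0,"wy": 0,"wz": 0,"fingers": -0.3},
  {"x": 0,"y": 0,"z": 0,"wx": 0,"wy": 0,"wz": 0,"fingers": -0.3},
  {"x": 0,"y": 0,"z": -0.03,"wx": 0,"wy": 0,"wz": 0,"fingers": -0.3},
  {"x": 0,"y": 0,"z": -0.06,"wx": 0,"wy": 0,"wz": 0,"fingers": -0.3},
  {"x": 0,"y": 0,"z": -0.07,"wx": 0,"wy": 0,"wz": 0,"fingers": -0.3},
  {"x": 0,"y": 0,"z": -0.06,"wx": 0,"wy": 0,"wz": 0,"fingers": -0.3},
])

```text
clock: 29.3
tool_pos: [0.54, -0.0642, 0.1871]
eef_rot: [0.935, -0.354, -0.002, 0.001]
contact_force: [1.1, -0.5, -0.8]
opening: 0.352
```

```bash
python3 - <<'E'
from h import *
where()
p,q=plan(450,230,220,-20,-.3,step=50)
E
```

```text
t 29.3 pos [540.  -64.2 187.1] yaw -41.45 tilt [-0.0037 -0.0003] F [ 1.1 -0.5 -0.8] open mm 31.0 q7 -1.02
{"x":-0.047,"y":-0.029,"z":-0.006,"wx":0.0,"wy":0.0,"wz":-0.017,"fingers":-0.3},{"x":-0.045,"y":-0.031,"z":-0.006,"wx":0.0,"wy":0.0,"wz":-0.017,"fingers":-0.3},{"x":-0.043,"y":-0.034,"z":-0.006,"wx":0.0,"wy":0.0,"wz":-0.017,"fingers":-0.3},{"x":-0.042,"y":-0.036,"z":-0.006,"wx":0.0,"wy":0.0,"wz":-0.017,"fingers":-0.3},{"x":-0.04,"y":-0.038,"z":-0.006,"wx":0.0,"wy":0.0,"wz":-0.017,"fingers":-0.3},{"x":-0.038,"y":-0.04,"z":-0.006,"wx":0.0,"wy":0.0,"wz":-0.017,"fingers":-0.3},{"x":-0.035,"y":-0.042,"z":-0.006,"wx":0.0,"wy":0.0,"wz":-0.017,"fingers":-0.3},  # 7 rows
```

Call:
apply_moves([
  {"x": -0.047,"y": -0.029,"z": -0.006,"wx": 0,"wy": 0,"wz": -0.017,"fingers": -0.3},
  {"x": -0.045,"y": -0.031,"z": -0.006,"wx": 0,"wy": 0,"wz": -0.017,"fingers": -0.3},
  {"x": -0.043,"y": -0.034,"z": -0.006,"wx": 0,"wy": 0,"wz": -0.017,"fingers": -0.3},
  {"x": -0.042,"y": -0.036,"z": -0.006,"wx": 0,"wy": 0,"wz": -0.017,"fingers": -0.3},
  {"x": -0.04,"y": -0.038,"z": -0.006,"wx": 0,"wy": 0,"wz": -0.017,"fingers": -0.3},
  {"x": -0.038,"y": -0.04,"z": -0.006,"wx": 0,"wy": 0,"wz": -0.017,"fingers": -0.3},
  {"x": 0,"y": 0,"z": 0,"wx": 0,"wy": 0,"wz": 0,"fingers": -0.3},
  {"x": 0,"y": 0,"z": 0,"wx": 0,"wy": 0,"wz": 0,"fingers": -0.3},
])

```text
clock: 30.3
tool_pos: [0.4639, 0.194, 0.2223]
eef_rot: [0.98, -0.198, 0.005, -0.001]
contact_force: [0.1, -0.1, 0.1]
opening: 0.35
```

```bash
python3 - <<'E'
from h import *
where();M=camera_model('top');p,d=snapshot('top');matfit(p,M,(586.3,-102.3))
w=cloud(d,M);k=np.radians(-41.5);A=np.array([np.cos(k),np.sin(k)]);B=np.array([-A[1],A[0]])
m=(w[...,2]>.016)&(w[...,2]<.03);ys,xs=np.nonzero(m);v=ray(M,np.c_[xs,ys],.024)*1000-[586.3,-102.3];x=v@A;y=v@B
for n,s in(("+y",(y>38)&(y<62)&(abs(x)<80)),("-y",(y<-38)&(y>-62)&(abs(x)<80)),("+x",(x>50)&(x<74)&(abs(y)<37)),("-x",(x<-50)&(x>-74)&(abs(y)<37))):
    q=np.c_[x,y][s];e=np.linalg.eigh(np.cov(q.T))[1][:,1];print(n,s.sum(),"mean",q.mean(0).round(1),"x",np.percentile(x[s],[0,100]).round(1),"y",np.percentile(y[s],[0,100]).round(1),"ang",np.degrees(np.arctan2(e[1],e[0])).round(1),"z",np.median(w[ys[s],xs[s],2]).round(4))
for px,z in(((200,265),.042),((389,197),.105)):print("height",w[px[1],px[0]].round(3))
cv2.imwrite('pics/t5.png',cv2.resize(p[90:290,110:400],None,fx=2.7,fy=2.7,interpolation=cv2.INTER_CUBIC)[:,:,::-1])
E
```

```text
t 30.3 pos [463.9 194.  222.3] yaw -22.8 tilt [ 0.011  -0.0003] F [ 0.1 -0.1  0.1] open mm 30.8 q7 -1.26
x 54 off 0.1 slope deg 0.13 n 40 span [-34.  34.]
x -54 off -2.2 slope deg -0.01 n 53 span [-34.  33.]
x 88 off 0.1 slope deg 0.2 n 86 span [-60.  59.]
x -88 off -0.0 slope deg -0.01 n 90 span [-60.  59.]
y -40 off -2.0 slope deg 0.16 n 72 span [-47.  48.]
y 68 off 0.1 slope deg 0.03 n 112 span [-80.  79.]
y -68 off 0.0 slope deg -0.04 n 114 span [-80.  79.]
+y 464 mean [ 0.1 47.1] x [-69.5  70.3] y [38.  55.9] ang 180.0 z 0.0245
-y 485 mean [ -0.5 -50.3] x [-69.7  69.9] y [-59.4 -38. ] ang -179.9 z 0.0243
+x 237 mean [61.9  0. ] x [53.4 70.4] y [-37.   36.9] ang 89.9 z 0.0242
-x 231 mean [-61.9  -0.4] x [-69.8 -53.9] y [-36.9  36.6] ang 90.2 z 0.0247
height [ 0.363 -0.075  0.042]
height [ 0.503 -0.47   0.105]
```

View pics/t5.png

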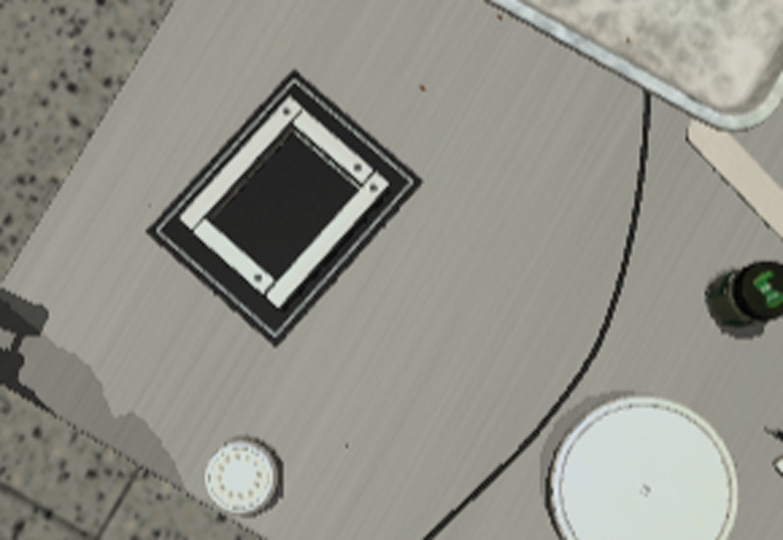

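```bash
python3 -c "
from h import *
where();print(finish_job())"
```

```text
t 30.35 pos [463.8 194.3 222.4] yaw -22.81 tilt [0.0109 0.0004] F [-0.5  1.  -0.7] open mm 31.0 q7 -1.26
the job is handed in; nothing more can be done
None
```

I built the frame: the two long rulers are on the mat along the outline's long sides and the two short ones sit between them. I handed the job in at 30.4 s on the robot's clock, out of 88 s allowed. The hand-in gave no verdict, so these are my own last checks from the top camera:

| Check | Measured | Allowed |
|---|---|---|
| Long rulers, distance from mat centre | +47 mm and −50 mm | 40–56 mm |
| Short rulers, distance from mat centre | ±62 mm | 54–70 mm |
| Offset along own length | under 1 mm | 10 mm |
| Angle | within 0.2° | 3.4° |
| Ruler tops above table | about 24.5 mm, so all lie flat on the mat | – |

- **Corners:** the long rulers' centres are about 98 mm apart. That leaves roughly 2 mm of total gap along each short ruler, so no corner should be open more than about 2 mm (limit 6 mm).
- **Bystanders:** the shaker and timer are where they stood.
- **Robot:** the arm is clear of everything. Wrist force readings between moves stayed under 10 N.

**Disagreement between sensors:** the top camera reads about 3–4 mm off from the wrist camera and the tool position. I placed the rulers using the wrist camera, and the check above compares rulers and mat within the top camera's own picture. The wrist camera put one long ruler at about 49 mm, while the top camera says 47 mm. Both are inside the limits.

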